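# Refill a bearing race with a one-ball spoon

## Task

Lift the cover off the blue bearing housing and lay it flat on the bench. With the ball spoon scoop every steel ball out of the orange tray, one at a time, and tip them into the housing's race, never touching a ball with the gripper; when all are in, put the cover back fully home on the housing, leave the spoon standing in its stand, and leave the other things on the bench where they are.

Things in the scene. Friction and masses are not known exactly. Their poses are not given: they have to be found in the camera images.
- housing: Blue round bearing housing on a grey flange, fixed. 88 mm outside (flange 104 mm across, 6 mm thick), rim 40 mm above the bench, open under its cover: bore 76 mm, floor 6 mm up, a fixed pointed centre post 22 mm across, its tip 37 mm above the bench, so balls lie in a ring-shaped race (ball centre 18 mm above the bench, about 25 mm from the axis). Origin: on the axis at bench level.
- cover: Loose aluminium cover, 88 mm across; a register ring below (71 mm outside, 5 mm deep) drops into the bore with 2.5 mm play. Origin: centre of the ring's underside, z up; 35 mm above the bench when seated, 0 on the bench. Above the origin: disc 5 to 12 mm, black knob's neck (16 mm) to 19 mm, knob 25 mm across from 22 to 43 mm. About 0.15 kg.
- tray: Orange open tray, fixed, 134 mm (its x) by 140 mm (its y) outside, walls 4.5 mm thick and 22 mm high, flat floor 4.5 mm above the bench. Origin: centre of its underside; z up. Its x points about away from the robot.
- stand: Wooden spoon stand, fixed: base 70 x 66 mm with a well 42 mm (its x) by 38 mm (its y) inside, straight walls, rim 16 mm and floor 5 mm above the bench. Origin: centre of its underside; z up.
- stand_seat (a point): Centre of the floor of the stand's well, axes those of the stand. With the spoon in the well its origin is about 4 mm towards -x of this point.
- spoon: Ball spoon, upright in the stand, its front about away from the robot; 112 mm high, 0.13 kg. Flat aluminium head 36 x 29 x 3 mm with a keyhole slot open to the front (its -x): flared mouth, narrowest 18.6 mm, then a pocket 21 mm wide for exactly one ball. Origin: pocket centre at the head's underside; z up. Tips at x = -14, back wall (18 mm high) at x = 13, heel at x = 22 mm.
- spoon_pocket (a point): Where a carried ball's centre sits, 9 mm above the spoon's origin. Slid flat along a floor the head passes under a ball with 1 mm to spare each side; lifted, the ball sinks into the slot and stays there at up to about 10 degrees of tilt; tipped forward (tips down) by 35 degrees or more, it rolls out over the tips.
- spoon_grip (a point): Centre of the spoon's red grip, 92 mm above and 18 mm behind (+x of) the spoon's origin; axes those of the spoon. The grip is 30 mm (x) by 14 mm (y), flat-sided, from 60 to 112 mm above the origin; pinch it across y.
- ball_1_center (a point): Centre of polished steel ball 1, 24 mm across, 56 g, slippery; it rolls when pushed and soon stops. Two to four of the balls are there at the start, lying apart in the tray; the others are absent. The axes turn with the ball.
- ball_2_center (a point): Centre of polished steel ball 2, 24 mm across, 56 g, slippery; it rolls when pushed and soon stops. Two to four of the balls are there at the start, lying apart in the tray; the others are absent. The axes turn with the ball.
- ball_3_center (a point): Centre of polished steel ball 3, 24 mm across, 56 g, slippery; it rolls when pushed and soon stops. Two to four of the balls are there at the start, lying apart in the tray; the others are absent. The axes turn with the ball.
- ball_4_center (a point): Centre of polished steel ball 4, 24 mm across, 56 g, slippery; it rolls when pushed and soon stops. Two to four of the balls are there at the start, lying apart in the tray; the others are absent. The axes turn with the ball.
- lamp_foot (a point): Black round foot (104 mm across) of the desk lamp, at the left rear; its thin arm rises from here to 0.5 m and crosses the rear of the bench, 0.58 m or more ahead, to a shade above the jars there; upright tools stand at the right rear. Obstacles: bring the arm in on the robot's side of the foot and rather lean the hand sideways than to the rear. This point: centre of its underside.
- tape: Bystander: roll of masking tape, 62 mm across, 19 mm high; leave alone. Origin: centre of its underside.
- hub_cap: Bystander: black round hub cap, 43 mm across, 23 mm high; leave alone. Origin: centre of its underside.
- axle: Bystander: black and white axle hub, 35 x 112 x 35 mm, lying; leave alone. Origin: centre of its underside.
- sweet_tin: Bystander: flat green and cream tin, 63 x 93 x 22 mm; leave alone. Origin: centre of its underside.

How it is judged:
On the way, in this order (a step that is already met when the one before it is completed fails the run):
1. the cover is off the housing and lies flat on the bench (horizontal distance between cover and housing above 0.075 m and height (world z) of cover below 0.008 m and angle between cover's own z axis and vertical below 0.1 rad), for 0.2 s.
2. every ball is in the housing's race, while the cover is still off (horizontal distance between each of ball_1_center, ball_2_center, ball_3_center, ball_4_center and housing below 0.033 m and z of ball_1_center in the frame of housing between 0.01 and 0.026 m and z of ball_2_center in the frame of housing between 0.01 and 0.026 m and z of ball_3_center in the frame of housing between 0.01 and 0.026 m and z of ball_4_center in the frame of housing between 0.01 and 0.026 m and horizontal distance between cover and housing above 0.05 m), for 0.2 s.
3. the cover is back on the housing (horizontal distance between cover and housing below 0.005 m and z of cover in the frame of housing below 0.0385 m and angle between cover's own z axis and vertical below 0.06 rad), for 0.2 s.
At the end, for the whole second after the job is handed in: Every ball present lies in the race (centre 10 to 26 mm above the bench, under 33 mm from the axis); cover seated: within 5 mm of the axis, origin under 38.5 mm high, level to 0.06 rad; spoon in its well within 12 mm of stand_seat, under 5 mm up, upright to 0.12 rad; both at rest (all of step 3 and horizontal distance between each of ball_1_center, ball_2_center, ball_3_center, ball_4_center and housing below 0.033 m and z of ball_1_center in the frame of housing between 0.01 and 0.026 m and z of ball_2_center in the frame of housing between 0.01 and 0.026 m and z of ball_3_center in the frame of housing between 0.01 and 0.026 m and z of ball_4_center in the frame of housing between 0.01 and 0.026 m and horizontal distance between spoon and stand_seat below 0.012 m and z of spoon in the frame of stand_seat below 0.005 m and angle between spoon's own z axis and vertical below 0.12 rad and linear speed of each of cover, spoon below 0.02 m/s); the robot touches nothing.
It fails at once if the gripper's fingers touch a ball (contact force between the fingers and ball_1 above 0.3 N or contact force between the fingers and ball_2 above 0.3 N or contact force between the fingers and ball_3 above 0.3 N or contact force between the fingers and ball_4 above 0.3 N).
It fails at once if a bystander is shifted by more than 50 mm (distance of any of tape, hub_cap, axle, sweet_tin from where it was at the start of the episode above 0.05 m).
Of ball_1, ball_2, ball_3, ball_4 only 2 to 4 are there at a start; the rules pass over those that are not, and their reading is None.
At some moment in a run one of cover, ball_1, ball_2, ball_3, ball_4 may be knocked a few centimetres aside while the robot is not near it.
It also fails if it takes over 210 s, if anything falls off the work surface, if the arm or the gripper's body presses on something with over 40 N, if the wrist force passes 120 N, or if a joint passes its speed limit or range.

## Robot

A 7-joint arm with a two-finger parallel gripper is mounted at the origin on a cart in front of the work surface, level with it; the furniture and walls round the work are solid. World frame = base frame: x ahead of the robot, y to its left, z up, the work surface at z = 0. Lengths are in m, angles in rad, forces in N, time in s.
With the tool pointing down it reaches from about 0.4 to 0.85 m from the base axis. Payload 4.5 kg.
Tool frame: the origin (TCP) lies at the very end of the fingers, on their centre line; the grasp point (between the pads) lies 19 mm behind it (r.grip_depth is the z of the grasp point in the tool frame, in m); z points along the fingers, y is the line along which they close (so a half turn about z gives the same grasp; the last joint's range is limited). The gripper opens to 88 mm and grips with 3 to 60 N. Pads are 18 mm wide; open, the fingers measure 123 mm over their backs; the gripper's body (75 mm by 187 mm) begins 45 mm behind the grasp point.
Start: joints at [-1.227, 0.689, -0.195, 1.565, 0.157, 0.902, -0.215], TCP at [0.191, 0.595, 0.239] pointing down, gripper open.
Joint ranges: [-3.01, 3.01], [-0.46, 2.08], [-1.47, 1.51], [0.13, 2.56], [-1, 4.14], [0.04, 2.09], [-2.66, 2.66]. Speed limits (rad/s): [2.57, 2.57, 3.14, 3.14, 3.14, 3.14, 3.14].

## Interface

Orientations are given as a unit quaternion [x, y, z, w].
In Python, from plant import r gives the robot as it stands.
- The arm moves only by the shell command python3 steer.py 'ROWS' [FORCE]. ROWS is a JSON list of rows, 1 to 10 of them, each an object with the fields aperture (the opening from 0.0 (shut) to 1.0 (fully open)), dx, dy, dz (the shift in m), wx, wy, wz (a rotation vector in rad); a field left out counts as zero (the opening has to be given); each row is the pose to reach, as a shift and turn from the pose commanded when the command began, along the tool's axes at that moment; what a row does not reach only later rows make up. A row lasts 1/10 s, in which the tool goes at most 0.05 m and 0.15 rad, less where a joint would pass 70% of its speed; a pose out of reach is approached as far as the arm can. The fingers move at their own pace and stop on an object; FORCE is the grip in N (left out, the last holds). Time passes only in rows, so rows that do not move let the fingers close. It prints the time, the measured TCP pose, the force, the opening and the grip force at its end. Input that does not fit is refused with a message, and nothing moves.
- r.get_state(): the state, without advancing time (a new reading comes with each control period).
- r.snapshot(name): name is "scene" or "top" or "wrist"; returns the picture (420x560x3 uint8, red, green, blue); there is no depth.
- r.camera_params(name): a dict with "fx", "fy", "cx", "cy" (pixels), "k1" (the pictures are not rectified: a ray, as slopes to the right and down, at radius r is drawn at 1 + k1 r^2 times it, then the intrinsics apply), "rvec" (rotation vector, rad) and "tvec" (3), from world to camera coordinates, as OpenCV has them. Camera axes: x right, y down, z forward; pixel columns grow to the right and rows downward; lengths in m; the calibration is good to about 2 mm. A picture is of the moment at which its call begins: read the wrist's pose just before it. camera_params takes no time and is no camera call; for the wrist camera it gives the pose at the moment of the call.
- r.finish_job(): hands the job in; it is judged then, once.
The state is a dict: "clock": time; "q": joint angles; "qd": joint speeds; "joint_torque": joint torques, N m; "tool_pos": TCP position; "eef_rot": TCP orientation; "contact_force": force on the tool from outside, world axes, zero at the start; "moment": the same for the moment, N m; "opening": opening from 0.0 (shut) to 1.0 (fully open); "finger_force": force on a finger pad.
Only numpy, scipy, OpenCV 4.12 (cv2) and the standard library are available. Lean on these libraries where they do the work, as an engineer would, in place of code of your own. Each camera call takes 0.05 s, during which the arm holds its last target. There are 200 camera calls.

## Working session

There is one attempt and no reset: what is moved stays moved. The work goes in short steps, Python scripts to look and compute and a shell command to move; the robot and the scene stay as the last step left them, time stands still between calls to the robot, and variables do not carry over. Pictures are saved under pics/ and viewed, at most 14 in all, crops included, and the job is handed in when it is done.

```bash
ls; mkdir -p pics; python3 - <<'E'
from plant import r
import cv2,numpy as np
s=r.get_state(); print({k:np.round(v,3).tolist() for k,v in s.items()}); print(r.grip_depth)
for n in ["scene","top"]:
    cv2.imwrite(f"pics/{n}0.png",r.snapshot(n)[:,:,::-1]); print(n,{k:np.round(v,4).tolist() for k,v in r.camera_params(n).items()})
print(r.camera_params("wrist"))
E
```

```text
pics
plant.py
steer.py
{'clock': 0.0, 'q': [-1.227, 0.69, -0.195, 1.566, 0.157, 0.903, -0.215], 'qd': [0.0, 0.0, -0.001, -0.0, 0.001, -0.001, -0.002], 'joint_torque': [0.0, -52.755, -1.267, -15.343, -0.053, 0.006, 0.0], 'tool_pos': [0.19, 0.595, 0.238], 'eef_rot': [0.154, 0.988, -0.001, -0.0], 'contact_force': [-0.313, 1.074, 0.71], 'moment': [0.044, 0.048, -0.019], 'finger_force': 0.0, 'opening': 1.002}
-0.0187
scene {'fx': 534.8374, 'fy': 534.8374, 'cx': 288.7359, 'cy': 208.2602, 'k1': -0.0234, 'rvec': [2.1285, -0.9807, 0.4568], 'tvec': [-0.3764, 0.3279, 1.1028]}
top {'fx': 539.7692, 'fy': 539.7692, 'cx': 272.3797, 'cy': 205.9874, 'k1': -0.166, 'rvec': [2.1667, -2.1494, 0.113], 'tvec': [-0.0152, 0.5866, 1.493]}
{'fx': 372.40974771810056, 'fy': 372.40974771810056, 'cx': 283.0798584699812, 'cy': 212.66993892166116, 'k1': -0.08545354634555342, 'rvec': array([-2.36015032, -1.72436708, -0.22175133]), 'tvec': array([-0.62359586, -0.03571481,  0.38831712])}
```

View pics/top0.png

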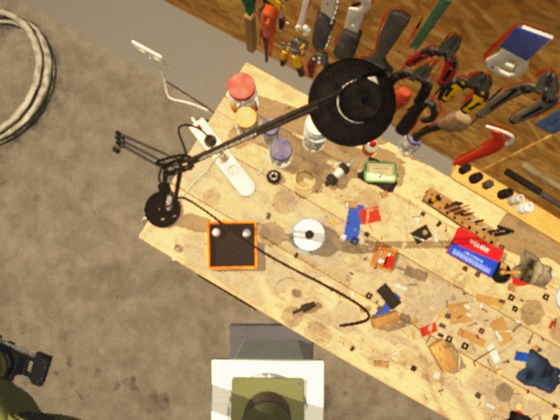

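View pics/scene0.png

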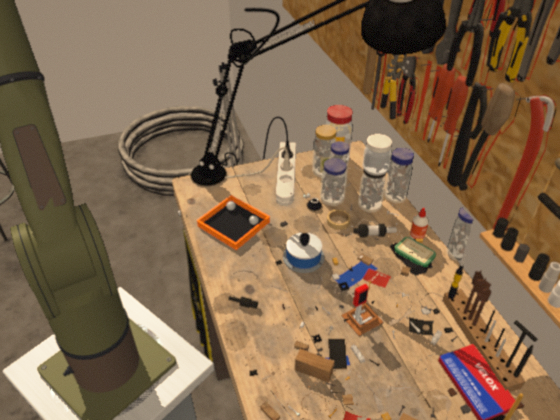

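The top view shows the tray at about (232,245) with two balls at (216,232) and (245,233). The cover is at (309,235), the stand and spoon at (384,257), and the lamp foot at (163,210). The scene view agrees. I'll zoom in and measure.

```bash
cat > h.py <<'E'
from plant import r
import cv2,numpy as np
from scipy.spatial.transform import Rotation as R
def ray(P,u,v):
    K=np.array([[P['fx'],0,P['cx']],[0,P['fy'],P['cy']],[0,0,1]])
    a=cv2.undistortPoints(np.array([[[u,v]]],float),K,np.array([P['k1'],0,0,0]))[0,0]
    M=cv2.Rodrigues(np.array(P['rvec'],float))[0]; t=np.array(P['tvec'])
    d=M.T@np.array([a[0],a[1],1]); return -M.T@t,d/np.linalg.norm(d)
def plane(P,u,v,z):
    o,d=ray(P,u,v); return o+d*(z-o[2])/d[2]
def cross(P1,p1,P2,p2):
    o1,d1=ray(P1,*p1);o2,d2=ray(P2,*p2)
    A=np.stack([d1,-d2],1); s=np.linalg.lstsq(A,o2-o1,rcond=None)[0]
    a=o1+s[0]*d1;b=o2+s[1]*d2; return (a+b)/2,np.linalg.norm(a-b)
def proj(P,X):
    K=np.array([[P['fx'],0,P['cx']],[0,P['fy'],P['cy']],[0,0,1]])
    return cv2.projectPoints(np.array(X,float).reshape(-1,3),np.array(P['rvec'],float),np.array(P['tvec'],float),K,np.array([P['k1'],0,0,0]))[0][:,0]
def totool(target,zrot=None):
    "shift in tool axes for TCP to target"
    s=r.get_state(); Q=R.from_quat(s['eef_rot']); return Q.inv().apply(np.array(target)-s['tool_pos'])
def turn(Rt):
    s=r.get_state(); return (R.from_quat(s['eef_rot']).inv()*Rt).as_rotvec()
E
python3 - <<'E'
from h import *
T=cv2.imread('pics/top0.png');S=cv2.imread('pics/scene0.png')
a=cv2.resize(T[190:300,190:420],None,fx=3.4,fy=3.4,interpolation=cv2.INTER_CUBIC)
cv2.imwrite('pics/c1.png',a)
b=cv2.resize(S[180:340,190:400],None,fx=3.5,fy=3.5,interpolation=cv2.INTER_CUBIC);cv2.imwrite('pics/c2.png',b)
P=r.camera_params('top')
for n,u,v,z in [('tray',232,245,.02),('b',216,232,.0165),('b',245,233,.0165),('cover',309,235,.07),('stand',384,257,.0),('lamp',163,210,0)]: print(n,plane(P,u,v,z))
E
```

```text
tray [0.47601108 0.10321131 0.02      ]
b [0.51275684 0.14986396 0.0165    ]
b [0.51066719 0.06694392 0.0165    ]
cover [ 0.50313125 -0.11208555  0.07      ]
stand [ 0.4451458  -0.33279016  0.        ]
lamp [0.57639281 0.30840715 0.        ]
```

View pics/c1.png

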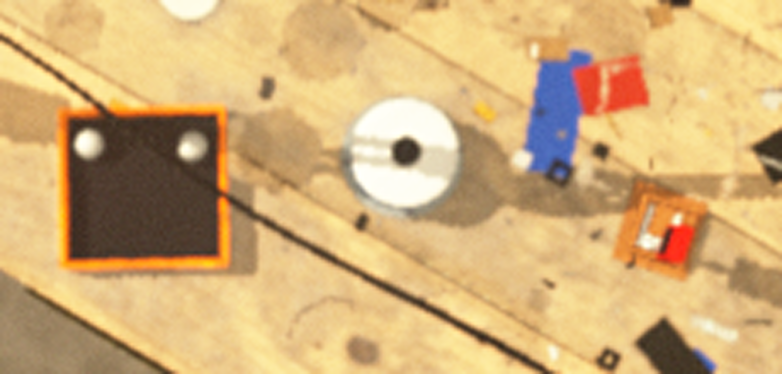

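View pics/c2.png

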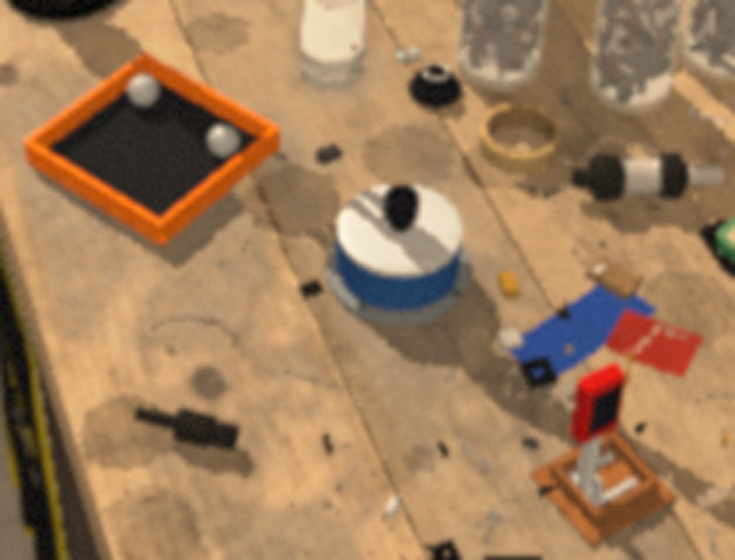

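Two balls are in the tray, near its far corners. The cover is on the housing, and the spoon stands upright at the right. I'll move the wrist camera over the work for a better measurement.

```bash
python3 steer.py '[{"aperture":1, "dx":-0.223, "dy":-0.27, "dz":-0.055}, {"aperture":1, "dx":-0.223, "dy":-0.27, "dz":-0.055}, {"aperture":1, "dx":-0.223, "dy":-0.27, "dz":-0.055}, {"aperture":1, "dx":-0.223, "dy":-0.27, "dz":-0.055}, {"aperture":1, "dx":-0.223, "dy":-0.27, "dz":-0.055}, {"aperture":1, "dx":-0.223, "dy":-0.27, "dz":-0.055}, {"aperture":1, "dx":-0.223, "dy":-0.27, "dz":-0.055}, {"aperture":1, "dx":-0.223, "dy":-0.27, "dz":-0.055}]' && python3 steer.py '[{"aperture":1, "dx":-0.223, "dy":-0.27, "dz":-0.065}, {"aperture":1, "dx":-0.223, "dy":-0.27, "dz":-0.065}, {"aperture":1, "dx":-0.223, "dy":-0.27, "dz":-0.065}, {"aperture":1, "dx":-0.223, "dy":-0.27, "dz":-0.065}, {"aperture":1, "dx":-0.223, "dy":-0.27, "dz":-0.065}, {"aperture":1, "dx":-0.223, "dy":-0.27, "dz":-0.065}, {"aperture":1, "dx":-0.223, "dy":-0.27, "dz":-0.065}, {"aperture":1, "dx":-0.223, "dy":-0.27, "dz":-0.065}, {"aperture":1, "dx":-0.223, "dy":-0.27, "dz":-0.065}]'
python3 - <<'E'
from h import *
P=r.camera_params('wrist');cv2.imwrite('pics/w1.png',r.snapshot('wrist')[:,:,::-1]);np.savez('w1.npz',**P)
print(r.get_state()['tool_pos'],r.get_state()['eef_rot'],ray(P,283,212))
E
```

```text
clock: 0.9
tool_pos: [0.3228, 0.2634, 0.294]
eef_rot: [0.159, 0.987, -0.002, 0.001]
contact_force: [-0.6, 0.1, -0.7]
opening: 1.003
finger_force: 0.0
clock: 1.8
tool_pos: [0.451, -0.0559, 0.3584]
eef_rot: [0.156, 0.988, 0.0, -0.0]
contact_force: [0.6, 0.1, -0.6]
opening: 1.001
finger_force: 0.0
[ 0.45045189 -0.05410214  0.35825965] [ 1.54192348e-01  9.88040618e-01  4.00923630e-04 -5.44480128e-04] (array([ 0.38882421, -0.03601491,  0.50355538]), array([ 0.24152024, -0.07874563, -0.96719548]))
```

View pics/w1.png

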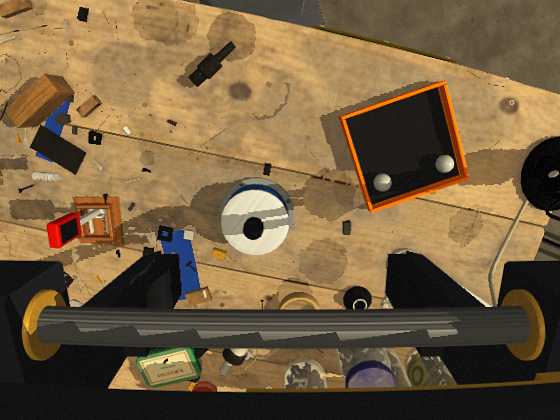

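The wrist view shows the cover at about (256,217) with its knob at (254,228), and balls at (383,183) and (444,164). The tray spans (343,82)–(468,210). The stand is at (98,218), with the red grip at (63,229). I'll measure these with masks.

```bash
cat > meas.py <<'E'
from h import *
import sys
def masks(f):
    I=cv2.imread(f);return I,cv2.cvtColor(I,cv2.COLOR_BGR2HSV)
def big(m,n=1):
    c=cv2.findContours(m,cv2.RETR_EXTERNAL,cv2.CHAIN_APPROX_NONE)[0];return sorted(c,key=cv2.contourArea)[::-1][:n]
def topl(P,c,z): return np.array([plane(P,*p[0],z)[:2] for p in c],np.float32)
E
python3 - <<'E'
from meas import *
P=dict(np.load('w1.npz'));I,H=masks('pics/w1.png')
# tray
m=cv2.inRange(H,(5,190,120),(16,255,255));m[:, :330]=0;m[230:]=0
c=big(m)[0];print('tray',cv2.minAreaRect(topl(P,c,.022)))
# balls in the tray
b=cv2.inRange(H,(0,0,85),(180,90,255));t=np.zeros_like(b);cv2.fillPoly(t,[cv2.convexHull(c)],255);b&=cv2.erode(t,np.ones((9,9)))
for k in big(b,4):
    if cv2.contourArea(k)>40:
        (u,v),rd=cv2.minEnclosingCircle(k);print('ball',u,v,rd,plane(P,u,v,.0165))
# cover disc
m=cv2.inRange(H,(0,0,110),(180,60,255));m=cv2.morphologyEx(m,cv2.MORPH_OPEN,np.ones((3,3)));m[:,:200]=0;m[:,310:]=0;m[260:]=0;m[:170]=0
c=cv2.convexHull(big(m)[0]);print('cover',cv2.minAreaRect(topl(P,c,.047)),cv2.minEnclosingCircle(topl(P,c,.047)))
k=cv2.inRange(H,(0,0,0),(180,255,60));k[:,:235]=0;k[:,275:]=0;k[250:]=0;k[:205]=0
e=cv2.minEnclosingCircle(big(k)[0]);print('knob',e,plane(P,*e[0],.067))
# blue body
# spoon grip
m=cv2.inRange(H,(0,170,80),(4,255,255))|cv2.inRange(H,(170,170,80),(180,255,255));m[:,:40]=0;m[:,90:]=0;m[:200]=0;m[260:]=0
c=big(m)[0];print('grip',cv2.boundingRect(c),cv2.minAreaRect(topl(P,c,.117)),cv2.minAreaRect(c))
m=cv2.inRange(H,(5,100,60),(15,225,255));m[:,:66]=0;m[:,130:]=0;m[:185]=0;m[255:]=0
m=cv2.morphologyEx(m,cv2.MORPH_OPEN,np.ones((3,3)))
c=big(m)[0];print('stand',cv2.boundingRect(c),cv2.minAreaRect(topl(P,c,.016)))
cv2.imwrite('pics/sp.png',cv2.resize(np.hstack([I[180:260,35:135],cv2.cvtColor(m[180:260,35:135],8)]),None,fx=4,fy=4,interpolation=cv2.INTER_NEAREST))
E
```

```text
tray ((0.47692468762397766, 0.10225480049848557), (0.13576391339302063, 0.14248813688755035), 1.6935042142868042)
ball 444.8112487792969 163.35430908203125 8.963736534118652 [0.51289644 0.14974114 0.0165    ]
ball 382.11956787109375 181.6521759033203 8.904449462890625 [0.51123409 0.06284951 0.0165    ]
cover ((0.5046596527099609, -0.1120741218328476), (0.0862727090716362, 0.08643028885126114), 39.82065963745117) ((0.5040909647941589, -0.10765042155981064), 0.04741499945521355)
knob ((253.5, 228.0), 11.280613899230957) [ 0.50602987 -0.11223758  0.067     ]
grip (47, 213, 34, 35) ((0.42964956164360046, -0.3085908591747284), (0.02950371243059635, 0.0518125481903553), 6.27176570892334) ((64.02062225341797, 230.04638671875), (26.906673431396484, 38.583152770996094), 66.03751373291016)
stand (74, 196, 50, 48) ((0.44245925545692444, -0.32380953431129456), (0.06563015282154083, 0.06820040196180344), 71.99026489257812)
```

View pics/sp.png

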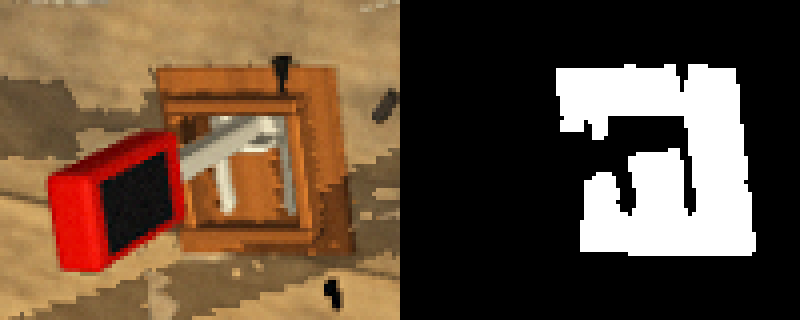

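Sizes check out: the tray is 136×142 mm, the disc 86 mm and the stand 66×68 mm. The spoon's yaw is close to the tool's current yaw. Next I'll grasp the cover.

```bash
python3 steer.py '[{"aperture":1, "dx":-0.0705, "dy":-0.038, "dz":0.2}, {"aperture":1, "dx":-0.0705, "dy":-0.038, "dz":0.2}, {"aperture":1, "dx":-0.0705, "dy":-0.038, "dz":0.2}, {"aperture":1, "dx":-0.0705, "dy":-0.038, "dz":0.2}, {"aperture":1, "dx":-0.0705, "dy":-0.038, "dz":0.2}, {"aperture":1, "dx":-0.0705, "dy":-0.038, "dz":0.2}]' && python3 steer.py '[{"aperture":1, "dz":0.05}, {"aperture":1, "dz":0.08}, {"aperture":1, "dz":0.104}, {"aperture":1, "dz":0.104}, {"aperture":0.2, "dz":0.104}, {"aperture":0.2, "dz":0.104}, {"aperture":0.2, "dz":0.104}, {"aperture":0.2, "dz":0.104}]' 30
```

```text
clock: 2.45
tool_pos: [0.5051, -0.1109, 0.1571]
eef_rot: [0.153, 0.988, 0.0, -0.002]
contact_force: [-0.5, -0.2, 0.3]
opening: 1.005
finger_force: 0.0
clock: 3.25
tool_pos: [0.5069, -0.1127, 0.0559]
eef_rot: [0.154, 0.988, 0.0, 0.001]
contact_force: [-0.1, -0.3, -0.9]
opening: 0.663
finger_force: 0.0
```

```bash
python3 steer.py '[{"aperture":0}, {"aperture":0}, {"aperture":0}, {"aperture":0}, {"aperture":0}, {"aperture":0}, {"aperture":0}]' 30
```

```text
clock: 3.95
tool_pos: [0.5062, -0.1126, 0.0546]
eef_rot: [0.154, 0.988, 0.0, -0.0]
contact_force: [0.0, -0.3, 0.1]
opening: 0.272
finger_force: 30.0
```

The cover is gripped at 24 mm. I'll lift it and lay it on the clear bench at about (0.39,-0.17).

```bash
python3 steer.py '[{"aperture":0, "dz":-0.03}, {"aperture":0, "dz":-0.06}, {"aperture":0, "dz":-0.06}, {"aperture":0, "dx":0.03, "dy":-0.03, "dz":-0.06}, {"aperture":0, "dx":0.06, "dy":-0.06, "dz":-0.06}, {"aperture":0, "dx":0.093, "dy":-0.0905, "dz":-0.06}, {"aperture":0, "dx":0.093, "dy":-0.0905, "dz":-0.06}, {"aperture":0, "dx":0.093, "dy":-0.0905, "dz":-0.03}, {"aperture":0, "dx":0.093, "dy":-0.0905, "dz":0.01}, {"aperture":0, "dx":0.093, "dy":-0.0905, "dz":0.01}]' && python3 steer.py '[{"aperture":0, "dz":0.01}, {"aperture":0, "dz":0.02}, {"aperture":0, "dz":0.024}, {"aperture":0, "dz":0.024}, {"aperture":0, "dz":0.024}]'
```

```text
clock: 4.95
tool_pos: [0.3928, -0.1737, 0.0562]
eef_rot: [0.154, 0.988, -0.003, -0.003]
contact_force: [0.0, -1.2, -1.3]
opening: 0.271
finger_force: 30.0
clock: 5.45
tool_pos: [0.3927, -0.1738, 0.0333]
eef_rot: [0.154, 0.988, -0.003, -0.003]
contact_force: [-0.2, 0.1, -2.4]
opening: 0.269
finger_force: 30.0
```

```bash
python3 steer.py '[{"aperture":0, "dz":0.006}, {"aperture":0, "dz":0.010}, {"aperture":0, "dz":0.012}, {"aperture":0, "dz":0.012}, {"aperture":0, "dz":0.012}]'
```

```text
clock: 5.95
tool_pos: [0.3925, -0.1744, 0.0221]
eef_rot: [0.154, 0.988, -0.003, -0.002]
contact_force: [-0.8, 0.1, -0.5]
opening: 0.273
finger_force: 30.0
```

```bash
python3 steer.py '[{"aperture":0, "dz":0.0025}, {"aperture":0, "dz":0.0025}, {"aperture":0, "dz":0.0025}, {"aperture":0.7, "dz":0.0025}, {"aperture":0.7, "dz":0.0025}, {"aperture":0.7, "dz":0.0025}, {"aperture":0.7, "dz":0.0025}]'; python3 steer.py '[{"aperture":0.7, "dz":-0.05}, {"aperture":0.7, "dz":-0.1}, {"aperture":0.7, "dz":-0.15}, {"aperture":0.7, "dz":-0.15}]'
python3 - <<'E'
from h import *
s=r.get_state();print(s['opening'],s['tool_pos'])
T=r.snapshot('top')[:,:,::-1];S=r.snapshot('scene')[:,:,::-1]
cv2.imwrite('pics/t2.png',np.hstack([cv2.resize(T[190:300,190:420],(400,300)),cv2.resize(S[180:340,190:400],(400,300))]))
# target: spoon grip at ~ (0.4296,-0.3086)
print(totool([0.43,-0.311,.30]))
E
```

```text
clock: 6.65
tool_pos: [0.3925, -0.1745, 0.0197]
eef_rot: [0.154, 0.988, -0.003, -0.002]
contact_force: [-0.9, -0.8, 0.9]
opening: 0.607
finger_force: 0.0
clock: 7.05
tool_pos: [0.394, -0.177, 0.1357]
eef_rot: [0.154, 0.988, -0.003, -0.005]
contact_force: [0.7, -1.4, -0.6]
opening: 0.699
finger_force: 0.0
0.6990261376348745 [ 0.39399092 -0.17696822  0.13566328]
[-0.07287885 -0.11856181 -0.15931268]
```

View pics/t2.png

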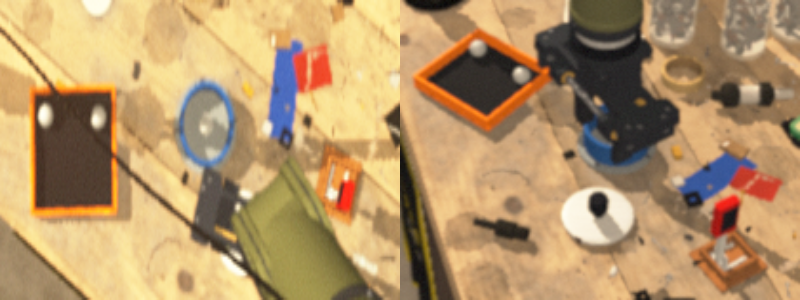

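The cover lies flat on the bench and the housing is open. I'll move over the spoon to measure it closely.

```bash
python3 steer.py '[{"aperture":0.7, "dx":-0.04, "dy":-0.09, "dz":-0.1}, {"aperture":0.7, "dx":-0.04, "dy":-0.09, "dz":-0.1}, {"aperture":0.7, "dx":-0.04, "dy":-0.09, "dz":-0.1}, {"aperture":0.7, "dx":-0.073, "dy":-0.119, "dz":-0.1}, {"aperture":0.7, "dx":-0.073, "dy":-0.119, "dz":-0.1}, {"aperture":0.7, "dx":-0.073, "dy":-0.119, "dz":-0.1}, {"aperture":0.7, "dx":-0.073, "dy":-0.119, "dz":-0.1}]'
python3 - <<'E'
from meas import *
P=r.camera_params('wrist');cv2.imwrite('pics/w2.png',r.snapshot('wrist')[:,:,::-1]);np.savez('w2.npz',**P)
I,H=masks('pics/w2.png')
print(proj(P,[[.43,-.311,.117],[.4425,-.324,.016],[.505,-.112,.04]]))
m=cv2.inRange(H,(0,170,60),(4,255,255))|cv2.inRange(H,(170,170,60),(180,255,255))
for c in big(m,2): print(cv2.boundingRect(c),cv2.minAreaRect(topl(P,c,.117)))
E
```

```text
clock: 7.85
tool_pos: [0.428, -0.3111, 0.2356]
eef_rot: [0.154, 0.988, -0.003, -0.003]
contact_force: [-0.0, 0.1, 0.2]
opening: 0.698
finger_force: 0.0
[[285.7093407  209.98958793]
 [277.23808525 200.76300262]
 [505.5823846  202.24001384]]
(58, 18, 50, 54) ((0.2769695818424225, -0.4093843102455139), (0.019073674455285072, 0.03429505601525307), 21.35033416748047)
(259, 186, 20, 50) ((0.4268079400062561, -0.3234562575817108), (0.013679664582014084, 0.03729540482163429), 70.54828643798828)
```

View pics/w2.png

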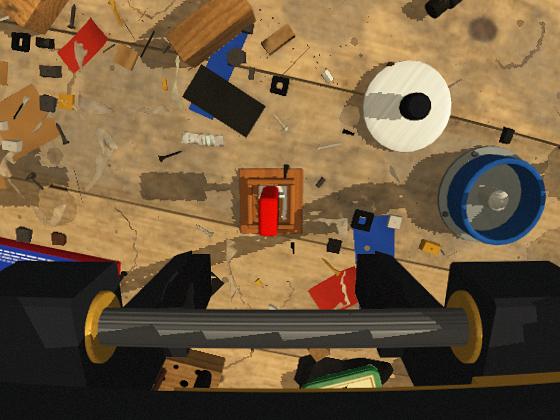

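The spoon's grip is at (269,211), the stand spans (239–303,168–236), and the open housing is at (497,197). I'll measure the stand and the housing rim.

```bash
python3 - <<'E'
from meas import *
P=dict(np.load('w2.npz'));I,H=masks('pics/w2.png')
m=cv2.inRange(H,(100,120,40),(125,255,255));m[:,:430]=0;m[:130]=0;m[255:]=0
c=cv2.convexHull(big(m)[0]);q=topl(P,c,.04);print('rim outer',cv2.minAreaRect(q),cv2.minEnclosingCircle(q))
A=cv2.inRange(H,(100,120,40),(125,255,255));A[:,:430]=0;A[:130]=0;A[255:]=0
cc=cv2.findContours(A,cv2.RETR_CCOMP,cv2.CHAIN_APPROX_NONE)
for k,hh in zip(cc[0],cc[1][0]):
    if hh[3]>=0 and cv2.contourArea(k)>500: q=topl(P,k,.04);print('bore',cv2.minAreaRect(q),cv2.minEnclosingCircle(q))
for h in range(0,1):
    m=cv2.inRange(H,(4,110,50),(16,235,255));m[:,:225]=0;m[:,320:]=0;m[:155]=0;m[250:]=0
    m=cv2.morphologyEx(m,cv2.MORPH_OPEN,np.ones((5,5)));c=big(m)[0];print('stand',cv2.boundingRect(c),cv2.minAreaRect(topl(P,c,.012)))
g=np.array([.4302,-.3247]);print(totool([*g,.0875]))
cv2.imwrite('pics/sp2.png',cv2.resize(I[150:255,220:325],None,fx=5,fy=5,interpolation=cv2.INTER_CUBIC))
E
```

```text
rim outer ((0.4989039897918701, -0.11935605108737946), (0.10091379284858704, 0.085598886013031), 42.14207077026367) ((0.49946004152297974, -0.11987943202257156), 0.05073967203497887)
bore ((0.49775153398513794, -0.12345825135707855), (0.05758528411388397, 0.06412706524133682), 20.99435806274414) ((0.49563103914260864, -0.12498977780342102), 0.03557886928319931)
stand (239, 168, 65, 67) ((0.44209811091423035, -0.33106741309165955), (0.06500568985939026, 0.06884395331144333), 72.0370864868164)
[-0.00689919 -0.01139967  0.14834956]
```

View pics/sp2.png

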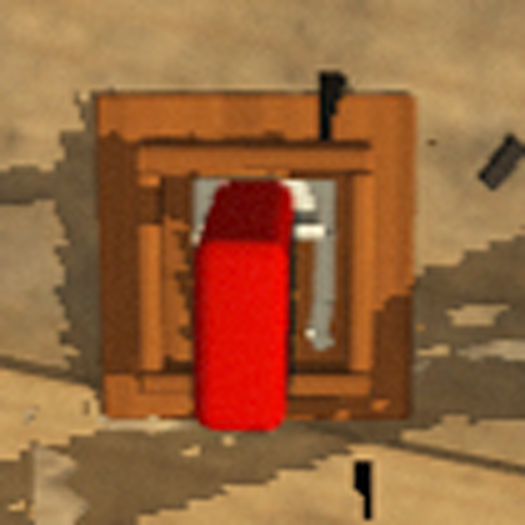

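```bash
python3 - <<'E'
from meas import *
P=dict(np.load('w2.npz'))
for p in [(268.2,198),(268.2,217),(268.2,236),(259.2,217),(277.4,217)]: print(plane(P,*p,.117))
g=plane(P,268.2,217,.117); print(totool([*g[:2],.0785]))
# stand base corners & rim
for p in [(239,169),(303,169),(241,233),(302,233)]: print('st',plane(P,*p,.006))
for p in [(248,179),(294,179),(248,228),(294,228)]: print('rim',plane(P,*p,.016))
E
```

```text
[ 0.41762083 -0.32040727  0.117     ]
[ 0.43118791 -0.32487325  0.117     ]
[ 0.4451226  -0.32946544  0.117     ]
[ 0.42919409 -0.33118881  0.117     ]
[ 0.43322451 -0.31842328  0.117     ]
[-0.00793905 -0.01119847  0.15734313]
st [ 0.40148794 -0.35173582  0.006     ]
st [ 0.42110581 -0.28998973  0.006     ]
st [ 0.46624637 -0.37219201  0.006     ]
st [ 0.48562307 -0.3106924   0.006     ]
rim [ 0.41269596 -0.34486372  0.016     ]
rim [ 0.42648727 -0.30140109  0.016     ]
rim [ 0.46067923 -0.36137162  0.016     ]
rim [ 0.47485523 -0.31640735  0.016     ]
```

```bash
python3 steer.py '[{"aperture":0.7, "dx":-0.008, "dy":-0.0112, "dz":0.03}, {"aperture":0.7, "dx":-0.008, "dy":-0.0112, "dz":0.03}, {"aperture":0.7, "dx":-0.008, "dy":-0.0112, "dz":0.08}, {"aperture":0.7, "dx":-0.008, "dy":-0.0112, "dz":0.12}, {"aperture":0.7, "dx":-0.008, "dy":-0.0112, "dz":0.157}, {"aperture":0.7, "dx":-0.008, "dy":-0.0112, "dz":0.157}]' && python3 steer.py '[{"aperture":0}, {"aperture":0}, {"aperture":0}, {"aperture":0}, {"aperture":0}, {"aperture":0}, {"aperture":0}, {"aperture":0}, {"aperture":0}, {"aperture":0}]' 45
```

```text
clock: 8.5
tool_pos: [0.4295, -0.3242, 0.0766]
eef_rot: [0.154, 0.988, -0.002, -0.006]
contact_force: [-0.1, 1.0, -0.1]
opening: 0.701
finger_force: 0.0
clock: 9.5
tool_pos: [0.4325, -0.3265, 0.0798]
eef_rot: [0.154, 0.988, -0.004, -0.002]
contact_force: [-1.1, 0.9, 4.4]
opening: 0.153
finger_force: 44.8
```

The spoon is gripped. I'll lift it and carry it over the tray, turning it to line up with the tray's x axis.

```bash
python3 steer.py '[{"aperture":0, "dz":-0.015}, {"aperture":0, "dz":-0.03}, {"aperture":0, "dz":-0.06}, {"aperture":0, "dz":-0.1}, {"aperture":0, "dz":-0.1}, {"aperture":0, "dx":0.057, "dy":0.208, "dz":-0.1}, {"aperture":0, "dx":0.057, "dy":0.208, "dz":-0.1, "wz":-0.15}, {"aperture":0, "dx":0.057, "dy":0.208, "dz":-0.1, "wz":-0.35}, {"aperture":0, "dx":0.057, "dy":0.208, "dz":-0.1, "wz":-0.35}, {"aperture":0, "dx":0.057, "dy":0.208, "dz":-0.1, "wz":-0.35}]' && python3 - <<'E'
from h import *
s=r.get_state();print(s['tool_pos'],R.from_quat(s['eef_rot']).as_matrix().round(4).tolist())
print(totool([.45,.105,.18]),turn(R.from_matrix(np.array([[-1,0,0],[0,1,0],[0,0,-1.]]))*R.from_rotvec([0,0,-.03])))
E
```

```text
clock: 10.5
tool_pos: [0.4424, -0.1044, 0.179]
eef_rot: [-0.024, 1.0, -0.001, -0.002]
contact_force: [0.2, -0.4, -0.7]
opening: 0.153
finger_force: 44.8
[ 0.4423623  -0.10444447  0.17901562] [[-0.9988, -0.049, -0.0033], [-0.049, 0.9988, -0.0028], [0.0034, -0.0026, -1.0]]
[-0.01787844  0.20881599 -0.00159129] [-0.00264716 -0.00337903  0.01897899]
```

```bash
python3 steer.py '[{"aperture":0, "dx":-0.018, "dy":0.209, "dz":-0.002, "wx":-0.003, "wy":-0.003, "wz":0.019}, {"aperture":0, "dx":-0.018, "dy":0.209, "dz":-0.002, "wx":-0.003, "wy":-0.003, "wz":0.019}, {"aperture":0, "dx":-0.018, "dy":0.209, "dz":-0.002, "wx":-0.003, "wy":-0.003, "wz":0.019}, {"aperture":0, "dx":-0.018, "dy":0.209, "dz":-0.002, "wx":-0.003, "wy":-0.003, "wz":0.019}, {"aperture":0, "dx":-0.018, "dy":0.209, "dz":-0.002, "wx":-0.003, "wy":-0.003, "wz":0.019}, {"aperture":0, "dx":-0.018, "dy":0.209, "dz":-0.002, "wx":-0.003, "wy":-0.003, "wz":0.019}, {"aperture":0, "dx":-0.018, "dy":0.209, "dz":-0.002, "wx":-0.003, "wy":-0.003, "wz":0.019}]' && cat > look.py <<'E'
from meas import *
import sys
n=sys.argv[1];P=r.camera_params('wrist');cv2.imwrite(f'pics/{n}.png',r.snapshot('wrist')[:,:,::-1]);np.savez(f'{n}.npz',**P)
I,H=masks(f'pics/{n}.png')
m=cv2.inRange(H,(5,190,100),(16,255,255))
q=np.vstack([topl(P,c,.022) for c in big(m,6) if cv2.contourArea(c)>60]);print('tray',cv2.minAreaRect(q))
b=cv2.inRange(H,(0,0,75),(180,100,255));b=cv2.morphologyEx(b,cv2.MORPH_OPEN,np.ones((3,3)))
for k in big(b,40):
    (u,v),rd=cv2.minEnclosingCircle(k);X=plane(P,u,v,.0165)
    if cv2.contourArea(k)>60 and rd<25 and .4<X[0]<.545 and .03<X[1]<.175: print('blob',round(u,1),round(v,1),round(rd,1),cv2.contourArea(k),X.round(4))
s=r.get_state();print(s['tool_pos'].round(4),R.from_quat(s['eef_rot']).as_matrix().round(4).tolist())
E
python3 look.py w3
```

```text
clock: 11.2
tool_pos: [0.4513, 0.0973, 0.1785]
eef_rot: [-0.01, 1.0, -0.003, -0.002]
contact_force: [0.5, -0.5, -1.8]
opening: 0.156
finger_force: 44.8
tray ((0.4651755094528198, 0.10363669693470001), (0.1120915487408638, 0.1378444880247116), 1.7200955152511597)
blob 342.5 262.5 12.1 233.5 [0.511  0.1498 0.0165]
[0.4514 0.0967 0.1784] [[-0.9998, -0.018, -0.0035], [-0.018, 0.9998, -0.0057], [0.0036, -0.0056, -1.0]]
```

View pics/w3.png

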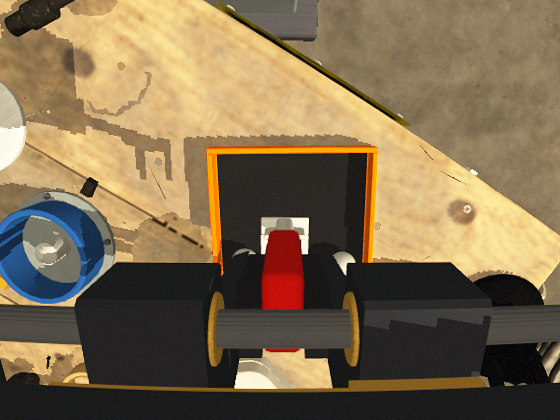

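The balls at about (243,255) and (343,262) are partly hidden by the gripper. I'll back off 5 cm and look again.

```bash
python3 steer.py '[{"aperture":0, "dx":0.03, "wx":0.005, "wy":-0.003}, {"aperture":0, "dx":0.055, "wx":0.005, "wy":-0.003}, {"aperture":0, "dx":0.055, "wx":0.005, "wy":-0.003}, {"aperture":0, "dx":0.055, "wx":0.005, "wy":-0.003}]' && python3 look.py w4
```

```text
clock: 11.65
tool_pos: [0.3969, 0.0963, 0.1789]
eef_rot: [-0.009, 1.0, -0.005, 0.0]
contact_force: [0.0, 0.3, -0.6]
opening: 0.153
finger_force: 44.8
tray ((0.43645453453063965, 0.10276136547327042), (0.06274361908435822, 0.13850824534893036), 1.7351069450378418)
[0.3977 0.0968 0.179 ] [[-0.9998, -0.0178, 0.0016], [-0.0178, 0.9998, -0.0086], [-0.0015, -0.0086, -1.0]]
```

View pics/w4.png

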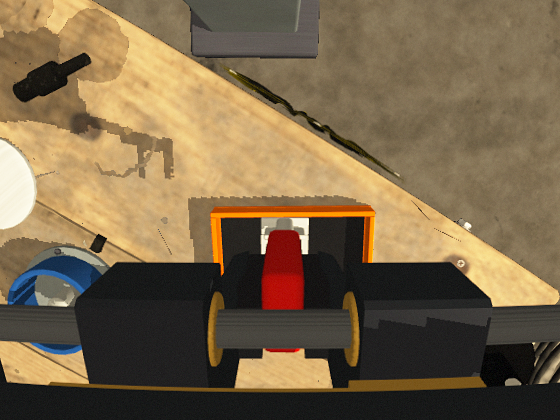

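I went the wrong way: image-up is the robot side, so backing off hid the balls. The first wrist view and the top view already give them, so I'll cross-check with those.

```bash
python3 - <<'E'
from meas import *
W=dict(np.load('w1.npz'));
for n in ['top0','scene0']:
    I,H=masks(f'pics/{n}.png');P=r.camera_params(n[:-1])
    for X in ([.513,.150,.0165],[.511,.063,.0165]):
        u,v=proj(P,[X])[0];x,y=int(u)-9,int(v)-9
        g=H[y:y+19,x:x+19];m=cv2.inRange(g,(0,0,95),(180,120,255));
        c=min(big(m,3)[:2],key=lambda k:np.hypot(*(np.array(cv2.minEnclosingCircle(k)[0])-9)));e=cv2.minEnclosingCircle(c);uu,vv=e[0][0]+x,e[0][1]+y
        pw=(444.8,163.4) if X[1]>.1 else (382.1,181.7)
        print(n,(u,v),(uu,vv),e[1],plane(P,uu,vv,.0165),cross(P,(uu,vv),W,pw))
P=dict(np.load('w4.npz'));s=r.get_state();Q=R.from_quat(s['eef_rot']);t=s['tool_pos']
for z in (-.0187,-.04): print(proj(P,[t+Q.apply([0,0,z])]))
# w4 head corners: back edge ~ (262,218)-(308,218)
for c in [(262,218),(308,218),(285,236)]: print(Q.inv().apply(plane(P,*c,t[2]-.071)-t))
E
```

```text
top0 (np.float64(215.95414032106652), np.float64(231.9144681626261)) (215.6176471710205, 231.79411792755127) 4.833840847015381 [0.51333466 0.15097096 0.0165    ] (array([0.51375417, 0.15128939, 0.0126875 ]), np.float64(0.00041708468531280083))
top0 (np.float64(246.38494624375767), np.float64(232.89545063344943)) (246.03191471099854, 232.6702127456665) 4.782958507537842 [0.51163346 0.06401485 0.0165    ] (array([0.51213575, 0.06397022, 0.01222979]), np.float64(0.000744601675149921))
scene0 (np.float64(230.1325873773136), np.float64(205.4649440119246)) (230.25, 205.0) 4.366162300109863 [0.51457298 0.15111399 0.0165    ] (array([0.51217736, 0.14851064, 0.01960247]), np.float64(5.105700416815831e-05))
scene0 (np.float64(252.98185443246862), np.float64(220.12811990239635)) (253.5, 219.5) 4.94984769821167 [0.51368612 0.06363069 0.0165    ] (array([0.51099957, 0.0618177 , 0.01940974]), np.float64(0.0011920003183447025))
[[285.37406949 297.04196534]]
[[285.6787147  328.23749848]]
[ 0.00570886 -0.01369159  0.07111249]
[0.00581305 0.01403146 0.07087292]
[-0.00565259  0.00020455  0.07100935]
```

Balls: A is at about (0.512,0.0634) and B at about (0.5136,0.1506). In the hand, the spoon's origin is at tool x≈-0.016, laterally centred, 0.074 below the TCP. Next I'll position for ball A.

```bash
cat > plan.py <<'E'
from h import *
import sys
x,y,z,yaw=map(float,sys.argv[1:5]);pitch=float(sys.argv[5]) if len(sys.argv)>5 else 0
# spoon origin target xyz, front direction yaw (deg), pitch tips-down (deg)
f=np.array([np.cos(np.radians(yaw)),np.sin(np.radians(yaw)),0]);lat=np.cross([0,0,1],f)
M=np.stack([-f,np.cross([0,0,-1],-f),[0,0,-1]],1)
Rt=R.from_rotvec(lat*np.radians(pitch))*R.from_matrix(M)
o=np.array([-.016,.0002,.074]);t=np.array([x,y,z])-Rt.apply(o)
s=r.get_state();print('TCP',t.round(4),'shift',totool(t).round(4),'turn',turn(Rt).round(4))
print('spoon now',(s['tool_pos']+R.from_quat(s['eef_rot']).apply(o)).round(4),'q',s['q'].round(2),s['contact_force'].round(1))
E
python3 plan.py .467 .0621 .03 1.72
```

```text
TCP [0.451  0.0614 0.104 ] shift [-0.0526 -0.0357  0.0753] turn [-0.0086  0.0014 -0.0122]
spoon now [0.4138 0.0966 0.105 ] q [ 0.09  0.61 -0.7   2.23  0.79  0.56  0.37] [ 0.4 -0.7 -1.9]
```

```bash
python3 steer.py '[{"aperture":0, "dx":-0.0526, "dy":-0.0357, "wx":-0.0086, "wy":0.0014, "wz":-0.0122}, {"aperture":0, "dx":-0.0526, "dy":-0.0357, "wx":-0.0086, "wy":0.0014, "wz":-0.0122}, {"aperture":0, "dx":-0.0526, "dy":-0.0357, "dz":0.03, "wx":-0.0086, "wy":0.0014, "wz":-0.0122}, {"aperture":0, "dx":-0.0526, "dy":-0.0357, "dz":0.06, "wx":-0.0086, "wy":0.0014, "wz":-0.0122}, {"aperture":0, "dx":-0.0526, "dy":-0.0357, "dz":0.08, "wx":-0.0086, "wy":0.0014, "wz":-0.0122}, {"aperture":0, "dx":-0.0526, "dy":-0.0357, "dz":0.091, "wx":-0.0086, "wy":0.0014, "wz":-0.0122}, {"aperture":0, "dx":-0.0526, "dy":-0.0357, "dz":0.091, "wx":-0.0086, "wy":0.0014, "wz":-0.0122}, {"aperture":0, "dx":-0.0526, "dy":-0.0357, "dz":0.091, "wx":-0.0086, "wy":0.0014, "wz":-0.0122}]' && python3 plan.py .467 .0621 .0045 1.72
```

```text
clock: 12.5
tool_pos: [0.451, 0.0624, 0.0882]
eef_rot: [-0.016, 1.0, 0.0, -0.0]
contact_force: [-0.2, -0.1, -1.3]
opening: 0.158
finger_force: 44.8
TCP [0.451  0.0614 0.0785] shift [ 0.     -0.001   0.0097] turn [ 0.0005 -0.0001  0.0015]
spoon now [0.467  0.0631 0.0142] q [ 0.08  0.81 -0.52  2.18  1.03  0.43  0.31] [-0.2 -0.1 -1.3]
```

```bash
python3 steer.py '[{"aperture":0, "dy":-0.0005, "dz":0.006}, {"aperture":0, "dy":-0.0005, "dz":0.008}, {"aperture":0, "dy":-0.0005, "dz":0.0085}, {"aperture":0, "dy":-0.0005, "dz":0.0085}]'; python3 steer.py '[{"aperture":0, "dz":0.001}, {"aperture":0, "dz":0.001}, {"aperture":0, "dz":0.001}]';python3 steer.py '[{"aperture":0, "dz":0.001}, {"aperture":0, "dz":0.001}, {"aperture":0, "dz":0.001}]'
```

```text
clock: 12.9
tool_pos: [0.4503, 0.0623, 0.0799]
eef_rot: [-0.016, 1.0, 0.0, -0.0]
contact_force: [0.0, -0.1, -1.8]
opening: 0.15
finger_force: 44.8
clock: 13.2
tool_pos: [0.4505, 0.0625, 0.0793]
eef_rot: [-0.017, 1.0, 0.0, 0.0]
contact_force: [-1.0, 0.3, 6.3]
opening: 0.157
finger_force: 44.8
clock: 13.5
tool_pos: [0.4505, 0.0629, 0.0791]
eef_rot: [-0.017, 1.0, 0.0, 0.001]
contact_force: [-1.7, -0.0, 16.8]
opening: 0.155
finger_force: 44.9
```

Floor contact is at TCP z≈0.079. I'll ease off to a light touch and slide forward 45 mm.

```bash
python3 steer.py '[{"aperture":0, "dy":-0.0008, "dz":-0.0014}, {"aperture":0, "dy":-0.0008, "dz":-0.0014}]';python3 steer.py '[{"aperture":0, "dx":-0.007}, {"aperture":0, "dx":-0.014}, {"aperture":0, "dx":-0.02}, {"aperture":0, "dx":-0.026}, {"aperture":0, "dx":-0.031}, {"aperture":0, "dx":-0.036}, {"aperture":0, "dx":-0.041}, {"aperture":0, "dx":-0.045}, {"aperture":0, "dx":-0.045}]'; python3 - <<'E'
from h import *
T=r.snapshot('top')[:,:,::-1];S=r.snapshot('scene')[:,:,::-1]
cv2.imwrite('pics/s5.png',np.hstack([cv2.resize(T[210:280,195:270],(400,373),interpolation=2),cv2.resize(S[180:255,190:270],(400,373),interpolation=2)]))
E
python3 plan.py .512 .0634 .0045 1.72
```

```text
clock: 13.7
tool_pos: [0.4504, 0.0613, 0.0793]
eef_rot: [-0.016, 1.0, 0.0, -0.0]
contact_force: [0.2, -0.2, -0.5]
opening: 0.153
finger_force: 44.9
clock: 14.6
tool_pos: [0.4932, 0.063, 0.0793]
eef_rot: [-0.017, 1.0, -0.0, -0.002]
contact_force: [-4.6, -0.0, 11.6]
opening: 0.153
finger_force: 45.0
TCP [0.496  0.0627 0.0785] shift [-0.0028 -0.0004  0.0008] turn [-0.0002 -0.004   0.0033]
spoon now [0.5089 0.0637 0.0053] q [ 0.12  0.86 -0.57  2.05  0.96  0.52  0.44] [-4.7 -0.9 10.7]
```

View pics/s5.png

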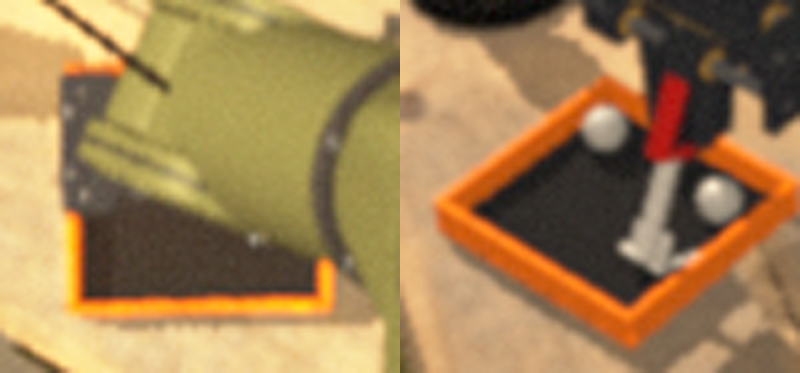

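```bash
python3 - <<'E'
from h import *
P=r.camera_params('scene')
f=lambda X:(proj(P,[X])[0]-[190,180])*[5,4.973]+[400,0]
for X in ([.509,.0637,.0045],[.523,.064,.0045],[.487,.063,.0045],[.512,.0634,.0165],[.4925,.0627,.0967],[.493,.0627,.117],[.454,.033,.022]): print(X,f(X).round())
o,_=ray(P,680,150)
for p in [(650,255),(690,262)]: print(plane(P,(p[0]-400)/5+190,p[1]/4.973+180,.005))
print(plane(P,(676-400)/5+190,82/4.973+180,.117))
E
```

```text
[0.509, 0.0637, 0.0045] [712. 217.]
[0.523, 0.064, 0.0045] [730. 204.]
[0.487, 0.063, 0.0045] [685. 239.]
[0.512, 0.0634, 0.0165] [716. 198.]
[0.4925, 0.0627, 0.0967] [685. 103.]
[0.493, 0.0627, 0.117] [685.  72.]
[0.454, 0.033, 0.022] [681. 275.]
[0.46618818 0.0680969  0.005     ]
[0.4760878  0.04867529 0.005     ]
[0.48469022 0.06071052 0.117     ]
```

The spoon has pitched in the fingers: its head lags the grip by about 20 mm, and ball A hasn't moved. I'll measure the tilt from the heel edge in the wrist view, comparing with w4 where it was upright with the heel at row 218.

```bash
cat > heel.py <<'E'
from meas import *
import sys
def heel(I):
    H=cv2.cvtColor(I,cv2.COLOR_BGR2HSV);m=cv2.inRange(H,(0,0,110),(180,70,255));
    m[:, :245]=0;m[:,325:]=0;m[:120]=0;m[270:]=0
    red=cv2.inRange(H,(0,170,60),(5,255,255))|cv2.inRange(H,(172,170,60),(180,255,255));red[:,:235]=0;red[:,335:]=0;red[:180]=0
    k=[cv2.boundingRect(c) for c in big(m,3)];return k,cv2.boundingRect(max(cv2.findContours(red,0,2)[0],key=cv2.contourArea))
if __name__=='__main__':
    print('w4',heel(cv2.imread('pics/w4.png')),'w3',heel(cv2.imread('pics/w3.png')))
    I=r.snapshot('wrist')[:,:,::-1].copy();cv2.imwrite(f'pics/{sys.argv[1]}.png',I);P=r.camera_params('wrist');np.savez(f'{sys.argv[1]}.npz',**P)
    print('now',heel(I));s=r.get_state();Q=R.from_quat(s['eef_rot'])
    # predicted heel row for pitch a (tips down) about the grasp point
    for a in (-10,-5,0,5,10,15):
        o=np.array([.006,0,.074-.003]);g=np.array([0,0,-.0187]);Ry=R.from_rotvec([0,-np.radians(-a),0])
        print(a,proj(P,[s['tool_pos']+Q.apply(g+Ry.apply(o-g))])[0].round(1))
E
python3 heel.py w6
```

```text
w4 ([(261, 218, 48, 36), (318, 123, 1, 2)], (261, 230, 44, 80)) w3 ([(260, 217, 49, 37), (245, 249, 11, 5)], (261, 230, 44, 80))
now ([(257, 155, 53, 55)], (261, 209, 45, 101))
-10 [283.7 241.1]
-5 [283.7 228.7]
0 [283.7 216.3]
5 [283.7 204.1]
10 [283.8 191.9]
15 [283.8 179.8]
```

The spoon is tilted about 25° tips-down in the grip. I'll straighten it by raising a little and backing the heel against the tray's near wall, then grip at 60 N and hover just off the floor when scooping.

```bash
python3 steer.py '[{"aperture":0, "dz":-0.0025}, {"aperture":0, "dx":0.01, "dz":-0.0025}, {"aperture":0, "dx":0.022, "dz":-0.0025}, {"aperture":0, "dx":0.032, "dz":-0.0025}, {"aperture":0, "dx":0.04, "dz":-0.0025}, {"aperture":0, "dx":0.046, "dz":-0.0025}, {"aperture":0, "dx":0.052, "dz":-0.0025}, {"aperture":0, "dx":0.052, "dz":-0.0025}]' 45; python3 heel.py w7
```

```text
clock: 15.55
tool_pos: [0.4486, 0.0624, 0.083]
eef_rot: [-0.016, 1.0, 0.001, 0.005]
contact_force: [8.9, 0.9, 3.2]
opening: 0.155
finger_force: 45.0
w4 ([(261, 218, 48, 36), (318, 123, 1, 2)], (261, 230, 44, 80)) w3 ([(260, 217, 49, 37), (245, 249, 11, 5)], (261, 230, 44, 80))
now ([(258, 175, 51, 54)], (261, 216, 45, 94))
-10 [283.7 241.1]
-5 [283.7 228.7]
0 [283.7 216.3]
5 [283.7 204. ]
10 [283.7 191.9]
15 [283.7 179.8]
```

```bash
python3 steer.py '[{"aperture":0, "dx":0.006}, {"aperture":0, "dx":0.012}, {"aperture":0, "dx":0.018}, {"aperture":0, "dx":0.023}, {"aperture":0, "dx":0.023}]' 45; python3 heel.py w8
```

```text
clock: 16.1
tool_pos: [0.4233, 0.0618, 0.0824]
eef_rot: [-0.017, 1.0, 0.001, 0.003]
contact_force: [4.8, 0.9, 1.5]
opening: 0.157
finger_force: 45.0
w4 ([(261, 218, 48, 36), (318, 123, 1, 2)], (261, 230, 44, 80)) w3 ([(260, 217, 49, 37), (245, 249, 11, 5)], (261, 230, 44, 80))
now ([(259, 219, 49, 35)], (261, 230, 45, 80))
-10 [283.7 241.1]
-5 [283.7 228.7]
0 [283.7 216.3]
5 [283.8 204.1]
10 [283.8 191.9]
15 [283.8 179.8]
```

It's straight again. I'll grip at 60 N, free the heel and go to the start of the scoop, hovering.

```bash
python3 steer.py '[{"aperture":0, "dx":-0.004}, {"aperture":0, "dx":-0.01}, {"aperture":0, "dx":-0.025}, {"aperture":0, "dx":-0.025}, {"aperture":0, "dx":-0.025}]' 60; python3 heel.py w9 | grep now; sed -i 's/\.074\])/.0748])/' plan.py; python3 plan.py .467 .0621 .0053 1.72
```

```text
clock: 16.65
tool_pos: [0.4443, 0.061, 0.0813]
eef_rot: [-0.016, 1.0, 0.0, -0.001]
contact_force: [-0.4, 0.7, -1.7]
opening: 0.152
finger_force: 60.0
now ([(259, 213, 49, 41)], (261, 229, 45, 81))
TCP [0.451  0.0614 0.0801] shift [-0.0071  0.0003  0.0012] turn [ 0.     -0.0026  0.0028]
spoon now [0.4597 0.0616 0.0065] q [ 0.06  0.81 -0.49  2.2   1.08  0.39  0.27] [ 0.4 -1.2 -2. ]
```

```bash
cat > plan.py <<'E'
from h import *
import sys
# usage: x y z yaw pitch slip : spoon origin, front yaw (deg), tips-down pitch, slip tips-down in the grip
x,y,z,yaw,pitch,slip=map(float,sys.argv[1:7])
f=np.array([np.cos(np.radians(yaw)),np.sin(np.radians(yaw)),0]);lat=np.cross([0,0,1],f)
M=np.stack([-f,np.cross([0,0,-1],-f),[0,0,-1]],1);S=R.from_rotvec([0,np.radians(slip),0])
Rt=R.from_rotvec(lat*np.radians(pitch))*R.from_matrix(M)*S.inv()
g=np.array([0,0,-.0187]);o=g+S.apply(np.array([-.016,.0002,.0748])-g)
t=np.array([x,y,z])-Rt.apply(o)
s=r.get_state();Q=R.from_quat(s['eef_rot']);T=totool(t)
print('TCP',t.round(4),'shift',T.round(4),'turn',turn(Rt).round(4))
print('spoon now',(s['tool_pos']+Q.apply(o)).round(4),'z axis',(Q*S).as_matrix()[:,2].round(3),'q',s['q'].round(2),s['contact_force'].round(1))
E
python3 plan.py .467 .0621 .0055 1.72 0 1.8
```

```text
TCP [0.4516 0.0614 0.0803] shift [-0.0077  0.0003  0.001 ] turn [ 0.0001 -0.034   0.0028]
spoon now [0.4568 0.0615 0.0061] z axis [-0.034 -0.001 -0.999] q [ 0.06  0.81 -0.49  2.2   1.08  0.39  0.27] [ 0.4 -1.2 -2. ]
```

```bash
python3 steer.py '[{"aperture":0, "dx":-0.0077, "dy":0.0003, "wx":0.0001, "wy":-0.034, "wz":0.0028}, {"aperture":0, "dx":-0.0077, "dy":0.0003, "dz":0.001, "wx":0.0001, "wy":-0.034, "wz":0.0028}, {"aperture":0, "dx":-0.0077, "dy":0.0003, "dz":0.001, "wx":0.0001, "wy":-0.034, "wz":0.0028}]' 60; for i in 1 2 3; do python3 - <<'E'
from h import *
s=r.get_state();print(s['contact_force'].round(1),s['tool_pos'].round(4))
E
done; python3 steer.py '[{"aperture":0, "dz":0.0007}, {"aperture":0, "dz":0.0007}]'; python3 steer.py '[{"aperture":0, "dz":0.0006}, {"aperture":0, "dz":0.0006}]'
```

```text
clock: 17.0
tool_pos: [0.4519, 0.0617, 0.0805]
eef_rot: [-0.016, 1.0, -0.0, 0.016]
contact_force: [-0.4, -0.2, -0.9]
opening: 0.154
finger_force: 60.0
[-0.4 -0.2 -0.9] [0.4519 0.0617 0.0805]
[-0.4 -0.2 -0.9] [0.4519 0.0617 0.0805]
[-0.4 -0.2 -0.9] [0.4519 0.0617 0.0805]
clock: 17.2
tool_pos: [0.4527, 0.0618, 0.0798]
eef_rot: [-0.015, 1.0, 0.0, 0.016]
contact_force: [0.0, -0.1, -1.1]
opening: 0.153
finger_force: 60.0
clock: 17.4
tool_pos: [0.4529, 0.0618, 0.0792]
eef_rot: [-0.015, 1.0, 0.0, 0.017]
contact_force: [-0.7, -1.2, -1.3]
opening: 0.151
finger_force: 60.0
```

```bash
python3 steer.py '[{"aperture":0, "dz":0.0006}, {"aperture":0, "dz":0.0006}]'; python3 steer.py '[{"aperture":0, "dz":0.0006}, {"aperture":0, "dz":0.0006}]'; python3 heel.py w10|grep now
```

```text
clock: 17.6
tool_pos: [0.453, 0.0618, 0.0787]
eef_rot: [-0.015, 1.0, 0.0, 0.017]
contact_force: [0.3, -0.1, -0.6]
opening: 0.152
finger_force: 60.0
clock: 17.8
tool_pos: [0.453, 0.0618, 0.0781]
eef_rot: [-0.015, 1.0, 0.0, 0.017]
contact_force: [-0.2, 0.5, -1.7]
opening: 0.152
finger_force: 60.0
now ([(259, 213, 49, 41)], (261, 229, 45, 81))
```

```bash
python3 steer.py '[{"aperture":0, "dz":0.0006}, {"aperture":0, "dz":0.0006}]'; python3 steer.py '[{"aperture":0, "dz":0.0006}, {"aperture":0, "dz":0.0006}]'; python3 steer.py '[{"aperture":0, "dz":0.0006}, {"aperture":0, "dz":0.0006}]'
```

```text
clock: 18.05
tool_pos: [0.453, 0.0619, 0.0775]
eef_rot: [-0.015, 1.0, 0.0, 0.017]
contact_force: [-0.0, -0.1, -1.5]
opening: 0.157
finger_force: 60.0
clock: 18.25
tool_pos: [0.453, 0.0618, 0.0768]
eef_rot: [-0.015, 1.0, 0.0, 0.017]
contact_force: [0.1, 0.7, -2.1]
opening: 0.154
finger_force: 60.0
clock: 18.45
tool_pos: [0.453, 0.0619, 0.0763]
eef_rot: [-0.015, 1.0, 0.0, 0.017]
contact_force: [0.6, 0.0, -1.8]
opening: 0.153
finger_force: 60.0
```

```bash
python3 steer.py '[{"aperture":0, "dz":0.0007}, {"aperture":0, "dz":0.0007}]'|sed -n '2p;4p'; python3 steer.py '[{"aperture":0, "dz":0.0007}, {"aperture":0, "dz":0.0007}]'|sed -n '2p;4p'; python3 steer.py '[{"aperture":0, "dz":0.0007}, {"aperture":0, "dz":0.0007}]'|sed -n '2p;4p'
```

```text
tool_pos: [0.4532, 0.0619, 0.0759]
contact_force: [0.0, -0.2, 2.6]
tool_pos: [0.4533, 0.062, 0.0758]
contact_force: [-1.5, -0.5, 11.8]
tool_pos: [0.4535, 0.062, 0.0758]
contact_force: [-2.7, -0.0, 20.0]
```

```bash
sed -i 's/\.0748/.0714/' plan.py; python3 steer.py '[{"aperture":0, "dz":-0.0024, "wy":-0.007}, {"aperture":0, "dz":-0.0024, "wy":-0.007}, {"aperture":0, "dz":-0.0024, "wy":-0.007}]'; python3 heel.py w11|grep now;python3 plan.py .512 .0634 .0051 1.72 0 2.2
```

```text
clock: 19.35
tool_pos: [0.453, 0.0618, 0.0764]
eef_rot: [-0.015, 1.0, 0.0, 0.02]
contact_force: [0.2, 0.1, -2.2]
opening: 0.155
finger_force: 60.0
now ([(259, 213, 49, 41)], (261, 229, 45, 81))
TCP [0.4967 0.0627 0.0765] shift [-0.0437 -0.0004  0.0016] turn [0.0003 0.0014 0.    ]
spoon now [0.4684 0.0625 0.005 ] z axis [ 0.001  0.    -1.   ] q [ 0.    0.81 -0.4   2.22  1.2   0.32  0.15] [-0.2 -0.3 -1.4]
```

```bash
python3 steer.py '[{"aperture":0, "dx":-0.007, "dy":-0.0004, "dz":0.0003}, {"aperture":0, "dx":-0.014, "dy":-0.0004, "dz":0.0005}, {"aperture":0, "dx":-0.02, "dy":-0.0004, "dz":0.0007}, {"aperture":0, "dx":-0.025, "dy":-0.0004, "dz":0.0009}, {"aperture":0, "dx":-0.03, "dy":-0.0004, "dz":0.0011}, {"aperture":0, "dx":-0.035, "dy":-0.0004, "dz":0.0013}, {"aperture":0, "dx":-0.04, "dy":-0.0004, "dz":0.0015}, {"aperture":0, "dx":-0.044, "dy":-0.0004, "dz":0.0016}, {"aperture":0, "dx":-0.044, "dy":-0.0004, "dz":0.0016}]'; python3 heel.py w12|grep now;python3 plan.py .512 .0634 .0051 1.72 0 2.2; python3 - <<'E'
from h import *
S=r.snapshot('scene')[:,:,::-1];cv2.imwrite('pics/s13.png',cv2.resize(S[180:255,190:270],(800,600)[:2] and (640,600),interpolation=2))
E
```

```text
clock: 20.3
tool_pos: [0.4977, 0.0628, 0.0768]
eef_rot: [-0.015, 1.0, 0.001, 0.02]
contact_force: [-0.8, -0.7, -2.6]
opening: 0.156
finger_force: 60.0
now ([(259, 213, 49, 41)], (261, 229, 45, 81))
TCP [0.4967 0.0627 0.0765] shift [ 0.0005 -0.      0.0002] turn [ 0.0005  0.002  -0.0003]
spoon now [0.5126 0.0635 0.0054] z axis [ 0.002  0.001 -1.   ] q [ 0.08  0.84 -0.51  2.09  1.04  0.44  0.35] [ 0.4  0.6 -1.6]
```

```bash
python3 steer.py '[{"aperture":0, "dz":-0.004}, {"aperture":0, "dz":-0.01}, {"aperture":0, "dz":-0.02}, {"aperture":0, "dz":-0.035}, {"aperture":0, "dz":-0.05}, {"aperture":0, "dz":-0.065}, {"aperture":0, "dz":-0.075}, {"aperture":0, "dz":-0.075}]'; cat > chk.py <<'E'
from meas import *
import sys
S=r.snapshot('scene')[:,:,::-1].copy();cv2.imwrite(f'pics/{sys.argv[1]}.png',S);P=r.camera_params('scene')
m=cv2.inRange(cv2.cvtColor(S,40),(0,0,95),(180,110,255))
x0,y0=190,150;m2=m[y0:260,x0:330]
for c in big(m2,12):
    if cv2.contourArea(c)>25:
        (u,v),rd=cv2.minEnclosingCircle(c);u+=x0;v+=y0;print(round(u,1),round(v,1),round(rd,1),cv2.contourArea(c),plane(P,u,v,.0165).round(3))
E
python3 chk.py s14;python3 heel.py w14|grep now;python3 plan.py .512 .0634 .08 1.72 0 2.2
```

```text
clock: 21.2
tool_pos: [0.4947, 0.0629, 0.1533]
eef_rot: [-0.015, 1.0, 0.001, 0.021]
contact_force: [0.7, 0.4, -3.0]
opening: 0.15
finger_force: 60.0
266.5 204.5 82.9 7299.5 [0.581 0.078 0.016]
303.5 251.5 13.6 257.5 [ 0.51  -0.11   0.016]
197.0 162.0 13.9 195.5 [0.588 0.364 0.017]
230.3 205.3 4.4 49.5 [0.514 0.15  0.016]
now ([(259, 213, 49, 41), (247, 238, 1, 1)], (261, 229, 45, 81))
TCP [0.4967 0.0627 0.1514] shift [-0.0028  0.0002  0.0005] turn [ 0.0002  0.002  -0.0001]
spoon now [0.5094 0.0631 0.0804] z axis [ 0.002  0.    -1.   ] q [ 0.19  0.73 -0.67  2.05  0.84  0.61  0.54] [ 0.3 -0.2 -2.1]
```

```bash
python3 - <<'E'
from h import *
P=r.camera_params('scene');A=cv2.imread('pics/s14.png',0);B=cv2.imread('pics/scene0.png',0)
u,v=proj(P,[[.512,.0634,.0165]])[0].round().astype(int);print('old spot',A[v-4:v+5:2,u-6:u+7:2].tolist(),B[v-4:v+5:2,u-6:u+7:2].tolist())
p=proj(P,[[.5094,.0631,.0894],[.5094,.0631,.08]]).round();print(p);u,v=p[0].astype(int)
print(A[v-12:v+13:2,u-14:u+15:2])
E
```

```text
old spot [[27, 28, 32, 33, 32, 61, 102], [32, 33, 31, 29, 35, 38, 37], [41, 29, 30, 28, 32, 33, 32], [45, 46, 33, 29, 28, 30, 60], [39, 43, 47, 33, 43, 110, 123]] [[26, 50, 146, 157, 104, 71, 92], [27, 105, 193, 184, 141, 103, 39], [35, 103, 153, 155, 143, 119, 40], [36, 66, 127, 142, 132, 91, 55], [40, 42, 62, 96, 81, 102, 107]]
[[252. 200.]
 [252. 202.]]
[[194 181 100  66  82 120 150 146 153 159 162 175 184 183 183]
 [200 189 166 122 140 153 162 157 160 158 153 166 189 189 190]
 [200 199 191 139 155 151 162 164 159 155 160 169 186 184 180]
 [206 201 195 189 159 151 186 191 175 165 180 184 185 185 181]
 [203 200 195 193 158 154 218 213 183 163 182 179 180 184 185]
 [183 197 197 195 155 151 178 179 157 136 178 183 183 182 184]
 [122 147 182 202 157 152 192 171 148 136 192 182 182 181 181]
 [117 118 148 227 168 149 153 144 136 148 161 179 181 184 180]
 [102 112 123 163 160 158 167 169 154 165 181 179 181 179 180]
 [ 35  64 103 115 121 142 165 169 175 179 180 179 182 183 183]
 [ 31  27  46  80 109 115 128 143 168 181 182 182 180 178 182]
 [ 31  29  26  28  43  80 112 118 121 147 173 185 182 179 176]
 [ 37  30  27  29  27  29  60 106 115 115 128 156 177 175 172]]
```

Ball A has left its spot and there is a bright blob in the pocket, so it is being carried. Next I'll carry it beside the housing and turn the front to face -y, so the hand will lean sideways when tipping.

```bash
python3 plan.py .505 -.035 .085 -90 0 2.2;python3 plan.py .505 -.02 .085 -45 0 2.2
```

```text
TCP [ 0.5048 -0.0197  0.1564] shift [-0.0086 -0.0824 -0.0043] turn [6.3200e-02 1.4000e-03 1.5994e+00]
spoon now [0.5094 0.0631 0.0804] z axis [ 0.002  0.    -1.   ] q [ 0.19  0.73 -0.67  2.05  0.84  0.61  0.54] [ 0.3 -0.2 -2.1]
TCP [ 0.4941 -0.0093  0.1564] shift [ 0.0019 -0.0717 -0.0047] turn [0.0323 0.0018 0.8146]
spoon now [0.5094 0.0631 0.0804] z axis [ 0.002  0.    -1.   ] q [ 0.19  0.73 -0.67  2.05  0.84  0.61  0.54] [ 0.3 -0.2 -2.1]
```

```bash
python3 steer.py '[{"aperture":0, "dy":-0.005, "dz":-0.003, "wx":0.002, "wz":0.05}, {"aperture":0, "dy":-0.013, "dz":-0.004, "wx":0.006, "wz":0.13}, {"aperture":0, "dy":-0.022, "dz":-0.005, "wx":0.01, "wz":0.23}, {"aperture":0, "dy":-0.032, "dz":-0.005, "wx":0.014, "wz":0.34}, {"aperture":0, "dy":-0.042, "dz":-0.005, "wx":0.018, "wz":0.45}, {"aperture":0, "dx":0.001, "dy":-0.052, "dz":-0.005, "wx":0.022, "wz":0.56}, {"aperture":0, "dx":0.001, "dy":-0.061, "dz":-0.005, "wx":0.026, "wz":0.66}, {"aperture":0, "dx":0.002, "dy":-0.068, "dz":-0.005, "wx":0.03, "wy":0.001, "wz":0.75}, {"aperture":0, "dx":0.002, "dy":-0.072, "dz":-0.005, "wx":0.032, "wy":0.002, "wz":0.815}, {"aperture":0, "dx":0.002, "dy":-0.072, "dz":-0.005, "wx":0.032, "wy":0.002, "wz":0.815}]'; python3 plan.py .505 -.035 .085 -90 0 2.2
```

```text
clock: 22.3
tool_pos: [0.4937, -0.0104, 0.1562]
eef_rot: [0.384, 0.923, -0.008, 0.017]
contact_force: [0.7, 0.8, -1.4]
opening: 0.156
finger_force: 60.0
TCP [ 0.5048 -0.0197  0.1564] shift [-0.0145  0.0013  0.0004] turn [0.0287 0.     0.7818]
spoon now [ 0.5045 -0.0211  0.0848] z axis [-0.001 -0.001 -1.   ] q [ 0.19  0.68 -0.46  2.05  0.64  0.54  0.04] [ 0.7  0.8 -1.4]
```

```bash
python3 steer.py '[{"aperture":0, "dx":-0.001, "wx":0.002, "wz":0.05}, {"aperture":0, "dx":-0.002, "wx":0.005, "wz":0.14}, {"aperture":0, "dx":-0.004, "wx":0.009, "wz":0.25}, {"aperture":0, "dx":-0.006, "wx":0.013, "wz":0.36}, {"aperture":0, "dx":-0.009, "wx":0.017, "wz":0.47}, {"aperture":0, "dx":-0.011, "dy":0.001, "wx":0.021, "wz":0.58}, {"aperture":0, "dx":-0.013, "dy":0.001, "wx":0.025, "wz":0.69}, {"aperture":0, "dx":-0.0145, "dy":0.001, "wx":0.028, "wz":0.76}, {"aperture":0, "dx":-0.0145, "dy":0.001, "wx":0.029, "wz":0.782}, {"aperture":0, "dx":-0.0145, "dy":0.001, "wx":0.029, "wz":0.782}]'; python3 heel.py w15|grep now; python3 plan.py .505 -.073 .052 -90 0 2.2; python3 plan.py .505 -.073 .052 -90 42 2.2
```

```text
clock: 23.3
tool_pos: [0.5048, -0.0186, 0.157]
eef_rot: [0.705, 0.709, -0.013, 0.013]
contact_force: [-0.3, -0.9, -2.0]
opening: 0.154
finger_force: 60.0
now ([(259, 213, 64, 41), (322, 248, 2, 1)], (261, 229, 45, 81))
TCP [ 0.5048 -0.0577  0.1234] shift [-0.0378 -0.0001  0.035 ] turn [ 0.0004 -0.001   0.0046]
spoon now [ 0.505  -0.0339  0.0855] z axis [ 0.     0.001 -1.   ] q [ 0.08  0.67 -0.26  2.    0.4   0.52 -0.47] [-0.   0.5 -1.7]
TCP [ 0.5048 -0.1094  0.1153] shift [-0.0891 -0.0004  0.045 ] turn [-0.0013  0.732   0.0046]
spoon now [ 0.505  -0.0339  0.0855] z axis [ 0.     0.001 -1.   ] q [ 0.08  0.67 -0.26  2.    0.4   0.52 -0.47] [-0.   0.5 -1.7]
```

```bash
python3 steer.py '[{"aperture":0, "dx":-0.01, "dz":0.008, "wz":0.002}, {"aperture":0, "dx":-0.022, "dz":0.018, "wz":0.004}, {"aperture":0, "dx":-0.033, "dz":0.028, "wz":0.004}, {"aperture":0, "dx":-0.038, "dz":0.031, "wz":0.004}, {"aperture":0, "dx":-0.038, "dz":0.031, "wz":0.004}]'; for a in 0 14 28 42; do python3 plan.py .505 -.072 .055 -90 $a 2.2|head -1; done; python3 - <<'E'
from h import *
P=r.camera_params('scene');A=cv2.cvtColor(r.snapshot('scene')[:,:,::-1],6)
u,v=proj(P,[[.505,-.072,.064]])[0].round().astype(int);print(u,v);print(A[v-8:v+12:2,u-10:u+12:2])
E
```

```text
clock: 23.85
tool_pos: [0.5044, -0.0598, 0.1267]
eef_rot: [0.708, 0.706, -0.014, 0.013]
contact_force: [0.2, -0.5, -3.1]
opening: 0.151
finger_force: 60.0
TCP [ 0.5048 -0.0567  0.1264] shift [0.0031 0.0004 0.0002] turn [-0.0012 -0.0002 -0.0037]
TCP [ 0.5048 -0.0744  0.128 ] shift [-0.0147  0.0005 -0.0007] turn [-0.0007  0.2441 -0.0038]
TCP [ 0.5048 -0.092   0.1252] shift [-0.0322  0.0006  0.0027] turn [-2.000e-04  4.885e-01 -3.900e-03]
TCP [ 0.5048 -0.1084  0.1183] shift [-0.0483  0.0006  0.0103] turn [ 2.000e-04  7.328e-01 -3.900e-03]
291 232
[[ 73  66 137 157 176 185 166 152 150 158 159]
 [119 105 148 160 168 176 174 156 156 157 158]
 [178 174 176 160 146 144 153 154 156 162 160]
 [149 154 170 149 141 149 149 143 159 163 159]
 [146 193 172 141 148 163 165 150 152 160 162]
 [143 215 179 148 148 157 165 150 135 150 142]
 [133 140 158 157 143 147 146 124  90  83  73]
 [133 136 137 156 166 148 114  67  63  66  66]
 [132 137 140 153 101  96 119  66  66  65  69]
 [133 138 150 126  67  59  60  62  67  66  64]]
```

```bash
python3 steer.py '[{"aperture":0, "dx":-0.005, "wy":0.1}, {"aperture":0, "dx":-0.0147, "dz":-0.0007, "wy":0.244}, {"aperture":0, "dx":-0.023, "dz":0.001, "wy":0.37}, {"aperture":0, "dx":-0.0322, "dz":0.0027, "wy":0.49}, {"aperture":0, "dx":-0.040, "dz":0.006, "wy":0.61}, {"aperture":0, "dx":-0.0483, "dz":0.0103, "wy":0.733}, {"aperture":0, "dx":-0.0483, "dz":0.0103, "wy":0.733}, {"aperture":0, "dx":-0.0483, "dz":0.0103, "wy":0.75}, {"aperture":0, "dx":-0.0483, "dz":0.0103, "wy":0.75}, {"aperture":0, "dx":-0.0483, "dz":0.0103, "wy":0.75}]'; python3 steer.py '[{"aperture":0, "wy":0.05}, {"aperture":0, "wy":0.05}, {"aperture":0, "wy":0.05}, {"aperture":0, "wy":0.05}]'; python3 plan.py .505 -.072 .055 -90 42 2.2; python3 plan.py .505 -.035 .085 -90 0 2.2
```

```text
clock: 24.9
tool_pos: [0.5055, -0.1052, 0.1204]
eef_rot: [0.662, 0.664, 0.247, -0.245]
contact_force: [-0.1, -0.1, -2.8]
opening: 0.155
finger_force: 60.0
clock: 25.3
tool_pos: [0.5052, -0.1059, 0.1198]
eef_rot: [0.656, 0.657, 0.263, -0.262]
contact_force: [0.2, -0.4, -1.6]
opening: 0.154
finger_force: 60.0
TCP [ 0.5048 -0.1084  0.1183] shift [-0.0029 -0.0004 -0.0006] turn [ 0.001  -0.0665  0.0015]
spoon now [ 0.5055 -0.0654  0.0591] z axis [ 0.001  0.717 -0.697] q [ 0.98  1.13 -0.91  1.74  0.11  0.82  0.25] [ 0.2 -0.4 -1.6]
TCP [ 0.5048 -0.0197  0.1564] shift [ 0.0877 -0.0003  0.033 ] turn [ 0.0015 -0.7996  0.0011]
spoon now [ 0.5055 -0.0654  0.0591] z axis [ 0.001  0.717 -0.697] q [ 0.98  1.13 -0.91  1.74  0.11  0.82  0.25] [ 0.2 -0.4 -1.6]
```

The force dropped by about the ball's weight. I'll return to level and look from above.

```bash
python3 steer.py '[{"aperture":0, "dx":0.01, "dz":-0.005, "wy":-0.1}, {"aperture":0, "dx":0.025, "dz":-0.005, "wy":-0.25}, {"aperture":0, "dx":0.04, "wy":-0.4}, {"aperture":0, "dx":0.055, "dz":0.01, "wy":-0.53}, {"aperture":0, "dx":0.07, "dz":0.02, "wy":-0.66}, {"aperture":0, "dx":0.0877, "dz":0.033, "wy":-0.8}, {"aperture":0, "dx":0.0877, "dz":0.033, "wy":-0.8}, {"aperture":0, "dx":0.0877, "dz":0.033, "wy":-0.8}]'; python3 heel.py w16|grep now; python3 plan.py .505 -.035 .085 -90 0 2.2;python3 plan.py .47 .0 .085 -45 0 2.2; python3 - <<'E'
from h import *
s=cv2.imread
T=r.snapshot('top')[:,:,::-1];S=r.snapshot('scene')[:,:,::-1]
cv2.imwrite('pics/v17.png',np.hstack([cv2.resize(T[205:285,195:345],(400,213*1),interpolation=2),cv2.resize(S[180:275,190:330],(400,213),interpolation=2)][:2]))
cv2.imwrite('pics/v17.png',np.hstack([cv2.resize(T[200:290,190:345],(400,232),interpolation=2),cv2.resize(S[180:275,190:354],(400,232),interpolation=2)]))
E
```

```text
clock: 26.1
tool_pos: [0.5053, -0.0148, 0.1571]
eef_rot: [0.704, 0.71, -0.012, 0.014]
contact_force: [-0.7, -0.4, -1.0]
opening: 0.156
finger_force: 60.0
now ([(259, 213, 59, 41)], (261, 229, 45, 81))
TCP [ 0.5048 -0.0197  0.1564] shift [-0.0016 -0.0002  0.0002] turn [ 0.0017 -0.0017  0.0035]
spoon now [ 0.5053 -0.0333  0.0851] z axis [ 0.002  0.002 -1.   ] q [ 0.09  0.67 -0.28  2.    0.42  0.53 -0.49] [-1.4  0.1 -1.8]
TCP [0.4591 0.0107 0.1564] shift [ 0.029  -0.0458 -0.001 ] turn [-0.0279 -0.001  -0.7814]
spoon now [ 0.5053 -0.0333  0.0851] z axis [ 0.002  0.002 -1.   ] q [ 0.09  0.67 -0.28  2.    0.42  0.53 -0.49] [-1.4  0.1 -1.8]
```

View pics/v17.png

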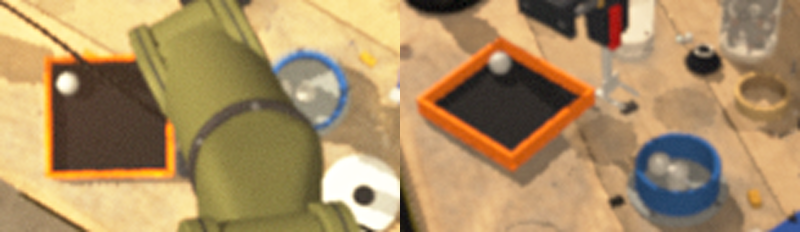

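Ball A is in the race beside the post (scene crop (660,165)), and B is still in its corner of the tray (498,62). I'll swing back for B.

```bash
python3 steer.py '[{"aperture":0, "dx":0.003, "dy":-0.005, "wx":-0.003, "wz":-0.1}, {"aperture":0, "dx":0.007, "dy":-0.011, "wx":-0.008, "wz":-0.23}, {"aperture":0, "dx":0.012, "dy":-0.019, "wx":-0.013, "wz":-0.37}, {"aperture":0, "dx":0.018, "dy":-0.028, "wx":-0.018, "wz":-0.51}, {"aperture":0, "dx":0.024, "dy":-0.037, "wx":-0.023, "wz":-0.65}, {"aperture":0, "dx":0.029, "dy":-0.046, "dz":-0.001, "wx":-0.028, "wz":-0.781}, {"aperture":0, "dx":0.029, "dy":-0.046, "dz":-0.001, "wx":-0.028, "wz":-0.781}]'; python3 plan.py .4686 .1493 .085 1.72 0 2.2; python3 - <<'E'
from meas import *
for n in ['top','scene']:
    P=r.camera_params(n);H=cv2.cvtColor(r.snapshot(n)[:,:,::-1].copy(),40)
    u,v=proj(P,[[.5136,.1506,.0165]])[0];x,y=int(u)-9,int(v)-9
    m=cv2.inRange(H[y:y+19,x:x+19],(0,0,95),(180,120,255))
    for c in big(m,2):
        e=cv2.minEnclosingCircle(c);print(n,e[1],plane(P,e[0][0]+x,e[0][1]+y,.0165))
E
```

```text
clock: 26.95
tool_pos: [0.4576, 0.0065, 0.1554]
eef_rot: [0.386, 0.922, -0.008, 0.016]
contact_force: [-0.3, -0.0, -2.4]
opening: 0.156
finger_force: 60.0
TCP [0.4533 0.1486 0.1564] shift [ 0.1042  0.0966 -0.0049] turn [-0.0324 -0.0034 -0.823 ]
spoon now [ 0.4682 -0.0042  0.0839] z axis [-0.003  0.    -1.   ] q [ 0.15  0.65 -0.45  2.15  0.69  0.47 -0.07] [-0.3 -0.  -2.4]
top 5.02503776550293 [0.51274302 0.15129707 0.0165    ]
top 3.0000998973846436 [0.49818699 0.17826684 0.0165    ]
scene 4.609872341156006 [0.51502071 0.15060006 0.0165    ]
scene 2.9155757427215576 [0.52464738 0.18743901 0.0165    ]
```

B hasn't moved.

```bash
python3 steer.py '[{"aperture":0, "dx":0.015, "dy":0.015, "dz":-0.002, "wx":-0.004, "wz":-0.11}, {"aperture":0, "dx":0.032, "dy":0.03, "dz":-0.004, "wx":-0.009, "wz":-0.24}, {"aperture":0, "dx":0.05, "dy":0.046, "dz":-0.005, "wx":-0.014, "wy":-0.001, "wz":-0.38}, {"aperture":0, "dx":0.068, "dy":0.062, "dz":-0.005, "wx":-0.02, "wy":-0.002, "wz":-0.52}, {"aperture":0, "dx":0.086, "dy":0.079, "dz":-0.005, "wx":-0.026, "wy":-0.003, "wz":-0.66}, {"aperture":0, "dx":0.104, "dy":0.0966, "dz":-0.005, "wx":-0.032, "wy":-0.003, "wz":-0.8}, {"aperture":0, "dx":0.104, "dy":0.0966, "dz":-0.005, "wx":-0.032, "wy":-0.003, "wz":-0.823}, {"aperture":0, "dx":0.104, "dy":0.0966, "dz":-0.005, "wx":-0.032, "wy":-0.003, "wz":-0.823}, {"aperture":0, "dx":0.104, "dy":0.0966, "dz":-0.005, "wx":-0.032, "wy":-0.003, "wz":-0.823}]'; python3 heel.py w18|grep now; python3 plan.py .4686 .1493 .012 1.72 0 2.2
```

```text
clock: 27.95
tool_pos: [0.4549, 0.1486, 0.1564]
eef_rot: [-0.014, 1.0, -0.001, 0.02]
contact_force: [0.9, 0.2, -0.7]
opening: 0.152
finger_force: 60.0
now ([(259, 213, 49, 41)], (261, 229, 45, 81))
TCP [0.4533 0.1486 0.0834] shift [0.0045 0.0001 0.073 ] turn [-0.0022  0.0015 -0.0014]
spoon now [0.4703 0.1492 0.0851] z axis [ 0.002 -0.002 -1.   ] q [-0.01  0.7  -0.67  2.1   0.85  0.59  0.31] [-0.8 -0.  -1.5]
```

```bash
python3 steer.py '[{"aperture":0, "dx":0.001, "dz":0.02, "wx":-0.002, "wy":0.001, "wz":-0.001}, {"aperture":0, "dx":0.003, "dz":0.045, "wx":-0.002, "wy":0.001, "wz":-0.001}, {"aperture":0, "dx":0.0045, "dz":0.065, "wx":-0.002, "wy":0.001, "wz":-0.001}, {"aperture":0, "dx":0.0045, "dz":0.073, "wx":-0.002, "wy":0.001, "wz":-0.001}, {"aperture":0, "dx":0.0045, "dz":0.073, "wx":-0.002, "wy":0.001, "wz":-0.001}, {"aperture":0, "dx":0.0045, "dz":0.073, "wx":-0.002, "wy":0.001, "wz":-0.001}]'; python3 plan.py .4686 .1493 .0052 1.72 0 2.2
```

```text
clock: 28.6
tool_pos: [0.4535, 0.1504, 0.0842]
eef_rot: [-0.017, 1.0, 0.001, 0.02]
contact_force: [-0.8, 0.4, -1.9]
opening: 0.153
finger_force: 60.0
TCP [0.4533 0.1486 0.0766] shift [ 0.0005 -0.0017  0.0075] turn [0.0016 0.0018 0.0031]
spoon now [0.4689 0.1512 0.0128] z axis [ 0.002  0.002 -1.   ] q [-0.13  0.81 -0.48  2.15  1.09  0.41  0.09] [-0.8  0.4 -1.9]
```

```bash
python3 steer.py '[{"aperture":0, "dx":0.0005, "dy":-0.0014, "dz":0.004, "wx":0.001, "wy":0.001, "wz":0.002}, {"aperture":0, "dx":0.0005, "dy":-0.0014, "dz":0.007, "wx":0.001, "wy":0.001, "wz":0.002}, {"aperture":0, "dx":0.0005, "dy":-0.0014, "dz":0.007, "wx":0.001, "wy":0.001, "wz":0.002}, {"aperture":0, "dx":0.0005, "dy":-0.0014, "dz":0.007, "wx":0.001, "wy":0.001, "wz":0.002}]'|sed -n '2,4p'; python3 steer.py '[{"aperture":0, "dz":0.0008}, {"aperture":0, "dz":0.0008}]'|sed -n '2,4p'; python3 steer.py '[{"aperture":0, "dz":0.0006}, {"aperture":0, "dz":0.0006}]'|sed -n '2,4p'; python3 plan.py .4686 .1493 .0052 1.72 0 2.2
```

```text
tool_pos: [0.4529, 0.149, 0.0767]
eef_rot: [-0.016, 1.0, 0.001, 0.019]
contact_force: [-0.5, 1.0, -1.3]
tool_pos: [0.453, 0.1491, 0.0759]
eef_rot: [-0.016, 1.0, 0.001, 0.019]
contact_force: [1.1, 0.3, 0.1]
tool_pos: [0.4531, 0.1493, 0.0759]
eef_rot: [-0.016, 1.0, 0.001, 0.02]
contact_force: [-1.1, -0.6, 6.6]
TCP [0.4533 0.1486 0.0766] shift [-0.0002 -0.0006 -0.0007] turn [0.0006 0.0011 0.0023]
spoon now [0.4685 0.15   0.0045] z axis [ 0.001  0.001 -1.   ] q [-0.14  0.83 -0.46  2.16  1.12  0.39  0.06] [-1.1 -0.6  6.6]
```

Contact is at 0.0759, as before. I'll lift 1.2 mm to hover and slide.

```bash
python3 steer.py '[{"aperture":0, "dy":-0.0004, "dz":-0.0012}, {"aperture":0, "dy":-0.0004, "dz":-0.0012}, {"aperture":0, "dy":-0.0004, "dz":-0.0012}]'|sed -n '2,4p'; python3 plan.py .5136 .1507 .0051 1.72 0 2.2
```

```text
tool_pos: [0.4529, 0.1486, 0.0763]
eef_rot: [-0.016, 1.0, 0.0, 0.019]
contact_force: [-0.1, -0.3, -1.4]
TCP [0.4983 0.15   0.0765] shift [-0.0455  0.      0.0015] turn [ 0.0004 -0.0002  0.002 ]
spoon now [0.4681 0.1493 0.0049] z axis [-0.  0. -1.] q [-0.14  0.82 -0.46  2.16  1.12  0.39  0.06] [-0.1 -0.3 -1.4]
```

```bash
python3 steer.py '[{"aperture":0, "dx":-0.007, "dz":0.0002}, {"aperture":0, "dx":-0.014, "dz":0.0005}, {"aperture":0, "dx":-0.02, "dz":0.0007}, {"aperture":0, "dx":-0.026, "dz":0.0009}, {"aperture":0, "dx":-0.031, "dz":0.0011}, {"aperture":0, "dx":-0.036, "dz":0.0013}, {"aperture":0, "dx":-0.041, "dz":0.0015}, {"aperture":0, "dx":-0.046, "dz":0.0016}, {"aperture":0, "dx":-0.046, "dz":0.0016}]'; python3 heel.py w20|grep now;python3 plan.py .5136 .1506 .0051 1.72 0 2.2
```

```text
clock: 30.6
tool_pos: [0.4997, 0.1501, 0.0766]
eef_rot: [-0.016, 1.0, 0.001, 0.02]
contact_force: [1.1, 0.2, -1.9]
opening: 0.152
finger_force: 60.0
now ([(259, 213, 49, 41)], (261, 229, 45, 81))
TCP [0.4983 0.1499 0.0765] shift [ 0.0008 -0.0002  0.    ] turn [0.0007 0.0001 0.0016]
spoon now [0.5144 0.1509 0.0051] z axis [ 0.     0.001 -1.   ] q [-0.06  0.86 -0.55  2.02  1.    0.51  0.24] [-0.4 -0.3 -2. ]
```

```bash
python3 steer.py '[{"aperture":0, "dz":-0.004}, {"aperture":0, "dz":-0.01}, {"aperture":0, "dz":-0.02}, {"aperture":0, "dz":-0.035}, {"aperture":0, "dz":-0.05}, {"aperture":0, "dz":-0.065}, {"aperture":0, "dz":-0.08}, {"aperture":0, "dz":-0.08}]'; python3 chk.py s21; python3 plan.py .5136 .1506 .085 1.72 0 2.2; python3 - <<'E'
from h import *
P=r.camera_params('scene');A=cv2.imread('pics/s21.png',0)
u,v=proj(P,[[.5136,.1506,.0165]])[0].round().astype(int);print(A[v-4:v+5:2,u-6:u+7:2].tolist())
u,v=proj(P,[[.5115,.1506,.095]])[0].round().astype(int);print(A[v-8:v+9:2,u-10:u+11:2])
E
```

```text
clock: 31.45
tool_pos: [0.4966, 0.1507, 0.1588]
eef_rot: [-0.016, 1.0, 0.001, 0.021]
contact_force: [0.3, 1.0, -1.8]
opening: 0.154
finger_force: 60.0
266.5 204.5 82.9 8111.5 [0.581 0.078 0.016]
303.6 250.2 13.7 286.0 [ 0.513 -0.108  0.017]
197.0 162.0 13.9 195.5 [0.588 0.364 0.017]
TCP [0.4983 0.1499 0.1564] shift [-0.002  -0.0003  0.0013] turn [0.0012 0.002  0.002 ]
spoon now [0.5116 0.151  0.0863] z axis [ 0.002  0.001 -1.   ] q [ 0.03  0.74 -0.69  1.99  0.81  0.67  0.41] [-0.   0.5 -1.9]
[[144, 115, 106, 100, 81, 107, 116], [111, 108, 79, 47, 31, 54, 92], [102, 77, 35, 24, 32, 30, 34], [57, 32, 25, 30, 33, 27, 30], [27, 28, 41, 45, 44, 34, 28]]
[[ 20  89 152 113  94 174 191 187 163 160 170]
 [ 18  84 151 144 147 169 169 164 160 164 159]
 [ 17  72 150 151 207 215 186 180 191 190 163]
 [ 14  77 152 152 186 185 156 153 193 195 178]
 [ 73 112 154 150 182 171 147 142 206 200 191]
 [119 186 162 146 166 154 135 136 178 191 189]
 [126 192 179 153 155 152 145 162 191 195 193]
 [124 123 134 145 153 201 182 196 198 199 194]
 [126 128 130 125 131 139 192 200 200 201 199]]
```

B is in the pocket. I'll carry it the same way.

```bash
python3 plan.py .505 -.02 .086 -45 0 2.2|head -1; python3 steer.py '[{"aperture":0, "dy":-0.006}, {"aperture":0, "dy":-0.016}, {"aperture":0, "dy":-0.03}, {"aperture":0, "dy":-0.045}, {"aperture":0, "dy":-0.06}, {"aperture":0, "dy":-0.072}, {"aperture":0, "dy":-0.081}, {"aperture":0, "dy":-0.086}, {"aperture":0, "dy":-0.086}]'|sed -n 2,4p;  python3 plan.py .505 -.02 .085 -45 0 2.2
```

```text
TCP [ 0.4941 -0.0093  0.1574] shift [ 0.0073 -0.1594 -0.0002] turn [0.0333 0.0014 0.8168]
tool_pos: [0.4985, 0.0632, 0.1563]
eef_rot: [-0.015, 1.0, 0.0, 0.019]
contact_force: [-0.7, 1.2, -2.3]
TCP [ 0.4941 -0.0093  0.1564] shift [ 0.0067 -0.0723 -0.0003] turn [ 3.130e-02 -4.000e-04  8.157e-01]
spoon now [0.5138 0.0639 0.0849] z axis [-0.  0. -1.] q [ 0.2   0.73 -0.7   2.03  0.83  0.64  0.54] [-0.7  1.2 -2.3]
```

```bash
python3 steer.py '[{"aperture":0, "dy":-0.005, "wx":0.002, "wz":0.05}, {"aperture":0, "dx":0.001, "dy":-0.013, "wx":0.006, "wz":0.13}, {"aperture":0, "dx":0.001, "dy":-0.022, "wx":0.01, "wz":0.23}, {"aperture":0, "dx":0.002, "dy":-0.032, "wx":0.014, "wz":0.34}, {"aperture":0, "dx":0.003, "dy":-0.042, "wx":0.018, "wz":0.45}, {"aperture":0, "dx":0.004, "dy":-0.052, "wx":0.022, "wz":0.56}, {"aperture":0, "dx":0.005, "dy":-0.061, "wx":0.026, "wz":0.66}, {"aperture":0, "dx":0.006, "dy":-0.068, "wx":0.03, "wz":0.75}, {"aperture":0, "dx":0.0067, "dy":-0.072, "wx":0.031, "wz":0.815}, {"aperture":0, "dx":0.0067, "dy":-0.072, "wx":0.031, "wz":0.815}]' >/dev/null; python3 plan.py .505 -.035 .085 -90 0 2.2
```

```text
TCP [ 0.5048 -0.0197  0.1564] shift [-0.0159 -0.0011  0.0005] turn [ 3.090e-02 -6.000e-04  7.871e-01]
spoon now [ 0.5053 -0.0184  0.0849] z axis [ 0.     0.001 -1.   ] q [ 0.2   0.68 -0.48  2.05  0.66  0.54  0.02] [-0.   0.8 -2. ]
```

```bash
python3 - <<'E'
from meas import *
P=r.camera_params('scene');print(plane(P,296.6,247.6,.018),plane(P,305.6,252.5,.037))
# ball from top image as well
T=r.snapshot('top')[:,:,::-1].copy();cv2.imwrite('pics/t22.png',T);PT=r.camera_params('top')
S=r.snapshot('scene')[:,:,::-1].copy();cv2.imwrite('pics/s22.png',S)
g=cv2.cvtColor(S,6);u,v=proj(P,[[.505,-.112,.02]])[0].astype(int);print(u,v);print(g[v-10:v+10,u-14:u+15:1].tolist() and cv2.minMaxLoc(cv2.GaussianBlur(g[v-10:v+10,u-14:u+15],(3,3),0)))
for c in big(cv2.inRange(cv2.GaussianBlur(g[v-12:v+12,u-14:u+15],(3,3),0),165,255),5):
    (a,b),rd=cv2.minEnclosingCircle(c);print(a+u-14,b+v-12,rd,cv2.contourArea(c),plane(P,a+u-14,b+v-12,.02))
g=cv2.cvtColor(T,6);u,v=proj(PT,[[.505,-.112,.02]])[0].astype(int)
print(u,v);print(g[v-15:v+16:2,u-15:u+16:2])
E
```

```text
[ 0.50771099 -0.08947688  0.018     ] [ 0.49483469 -0.12796401  0.037     ]
302 251
(56.0, 189.0, (1, 4), (13, 7))
302.0 249.5 2.5000998973846436 8.5 [ 0.50994181 -0.10503913  0.02      ]
296.0 246.0 1.414313554763794 3.5 [ 0.50949982 -0.08598548  0.02      ]
307 235
[[226 226 225 222 214 191 168 126 149 153 166 189 202 207 207 206]
 [218 222 218 208 174 129 110 101 101  93 108 115 143 187 191 199]
 [215 213 200 161 112 122 134 138 139 142 137 117 100 139 164 169]
 [210 210 165 121 138 140 139 139 142 147 146 142 124 120 126 140]
 [181 190 129 140 139 143 141 140 138 143 145 150 181 190 122 129]
 [ 98 123 125 144 149 143 144 142 151 158 189 207 210 213 153 129]
 [ 88  79 126 172 183 158 141 162 188 203 205 205 212 211 192 130]
 [ 98  83  91 164 199 171 153 174 171 178 158 164 203 203 198 106]
 [106  94  87  98 188 169 172 233 216 187 162 144 150 162 191  98]
 [110 105  99  87  93 128 148 219 206 176 148 148 143 144 139 112]
 [111 114 104  97  85  87 119 148 149 149 146 147 144 145 119  92]
 [122 116 110 102  97  86  81 122 148 148 146 142 143 141  95 119]
 [123 111 101  90  79  78  70  75 118 144 148 150 158 126 101 137]
 [ 92  77  78 114  93  67  67  68  65  81 115 151 160 108 132 139]
 [ 76  72  76 107 102  98  93  88  81  71  69  83  91 133 141 135]
 [ 80 100 114 120 110 118 116 112 113  94  89  81  88 140 139 151]]
```

A sits on the +y side of the race, right where B would land. I'll tip B further in and 8 mm toward +x, so it rolls past the post.

```bash
python3 steer.py '[{"aperture":0, "dx":-0.001, "wx":0.002, "wz":0.05}, {"aperture":0, "dx":-0.002, "wx":0.005, "wz":0.14}, {"aperture":0, "dx":-0.004, "wx":0.009, "wz":0.25}, {"aperture":0, "dx":-0.006, "wx":0.013, "wz":0.36}, {"aperture":0, "dx":-0.009, "wx":0.017, "wz":0.47}, {"aperture":0, "dx":-0.011, "dy":-0.001, "wx":0.021, "wz":0.58}, {"aperture":0, "dx":-0.013, "dy":-0.001, "wx":0.025, "wz":0.69}, {"aperture":0, "dx":-0.015, "dy":-0.001, "wx":0.028, "wz":0.76}, {"aperture":0, "dx":-0.016, "dy":-0.001, "wx":0.031, "wz":0.787}, {"aperture":0, "dx":-0.016, "dy":-0.001, "wx":0.031, "wz":0.787}]'>/dev/null;  python3 heel.py w23|grep now; python3 plan.py .513 -.091 .056 -90 0 2.2
```

```text
now ([(259, 213, 65, 41)], (261, 229, 45, 81))
TCP [ 0.5128 -0.0757  0.1274] shift [-0.055   0.0079  0.0314] turn [-0.0007 -0.0008  0.0022]
spoon now [ 0.505  -0.0348  0.0853] z axis [-0.001  0.001 -1.   ] q [ 0.09  0.67 -0.27  2.    0.42  0.53 -0.49] [-0.4 -0.5 -2.8]
```

```bash
python3 steer.py '[{"aperture":0, "dx":-0.008, "dy":0.002, "dz":0.006}, {"aperture":0, "dx":-0.02, "dy":0.005, "dz":0.014}, {"aperture":0, "dx":-0.034, "dy":0.008, "dz":0.022}, {"aperture":0, "dx":-0.046, "dy":0.008, "dz":0.028}, {"aperture":0, "dx":-0.053, "dy":0.008, "dz":0.031, "wz":0.001}, {"aperture":0, "dx":-0.055, "dy":0.008, "dz":0.031, "wz":0.002}, {"aperture":0, "dx":-0.055, "dy":0.008, "dz":0.031, "wz":0.002}, {"aperture":0, "dx":-0.055, "dy":0.008, "dz":0.031, "wz":0.002}]'|sed -n 2,4p; for a in 0 14 28 42 46; do python3 plan.py .513 -.092 .055 -90 $a 2.2|head -1; done
```

```text
tool_pos: [0.513, -0.0756, 0.1282]
eef_rot: [0.707, 0.706, -0.013, 0.013]
contact_force: [-0.5, 0.4, -2.1]
TCP [ 0.5128 -0.0767  0.1264] shift [-0.0011 -0.0002  0.0018] turn [ 0.0001 -0.0011 -0.0014]
TCP [ 0.5128 -0.0944  0.128 ] shift [-0.0189 -0.0002  0.0009] turn [ 0.0003  0.2432 -0.0014]
TCP [ 0.5128 -0.112   0.1252] shift [-0.0363 -0.0002  0.0043] turn [ 4.000e-04  4.876e-01 -1.300e-03]
TCP [ 0.5128 -0.1284  0.1183] shift [-0.0525 -0.0002  0.0118] turn [ 6.000e-04  7.319e-01 -1.300e-03]
TCP [ 0.5128 -0.1328  0.1156] shift [-0.0567 -0.0001  0.0147] turn [ 6.000e-04  8.017e-01 -1.300e-03]
```

```bash
python3 steer.py '[{"aperture":0, "dx":-0.008, "wy":0.1}, {"aperture":0, "dx":-0.0189, "dz":0.001, "wy":0.243}, {"aperture":0, "dx":-0.026, "dz":0.002, "wy":0.34}, {"aperture":0, "dx":-0.032, "dz":0.003, "wy":0.43}, {"aperture":0, "dx":-0.038, "dz":0.005, "wy":0.52}, {"aperture":0, "dx":-0.044, "dz":0.008, "wy":0.61}, {"aperture":0, "dx":-0.0525, "dz":0.0118, "wy":0.732}, {"aperture":0, "dx":-0.0567, "dz":0.0147, "wy":0.8}, {"aperture":0, "dx":-0.0567, "dz":0.0147, "wy":0.8}, {"aperture":0, "dx":-0.0567, "dz":0.0147, "wy":0.8}]'; python3 steer.py '[{"aperture":0, "wy":0.02}, {"aperture":0, "wy":0.02}, {"aperture":0, "wy":0.02}, {"aperture":0, "wy":0.02}]' | sed -n 2,4p; python3 plan.py .513 -.03 .09 -90 0 2.2
```

```text
clock: 36.35
tool_pos: [0.5129, -0.1328, 0.1157]
eef_rot: [0.657, 0.656, 0.263, -0.263]
contact_force: [0.2, 0.6, -1.3]
opening: 0.155
finger_force: 60.0
tool_pos: [0.5128, -0.133, 0.1159]
eef_rot: [0.654, 0.654, 0.269, -0.269]
contact_force: [-0.7, -0.2, -1.7]
TCP [ 0.5128 -0.0147  0.1614] shift [ 1.161e-01 -1.000e-04  5.090e-02] turn [ 3.000e-04 -8.195e-01 -9.000e-04]
spoon now [ 0.513  -0.0912  0.0559] z axis [ 0.001  0.731 -0.683] q [ 1.    1.16 -0.9   1.66  0.11  0.9   0.29] [-0.7 -0.2 -1.7]
```

```bash
python3 steer.py '[{"aperture":0, "dx":0.012, "dz":-0.01}, {"aperture":0, "dx":0.03, "dz":-0.015, "wy":-0.05}, {"aperture":0, "dx":0.05, "dz":-0.005, "wy":-0.19}, {"aperture":0, "dx":0.07, "dz":0.01, "wy":-0.33}, {"aperture":0, "dx":0.09, "dz":0.025, "wy":-0.47}, {"aperture":0, "dx":0.105, "dz":0.04, "wy":-0.6}, {"aperture":0, "dx":0.116, "dz":0.051, "wy":-0.73}, {"aperture":0, "dx":0.116, "dz":0.051, "wy":-0.82}, {"aperture":0, "dx":0.116, "dz":0.051, "wy":-0.82}]'|sed -n 2,4p; python3 heel.py w24|grep now; python3 - <<'E'
from h import *
T=r.snapshot('top')[:,:,::-1];S=r.snapshot('scene')[:,:,::-1]
cv2.imwrite('pics/v25.png',np.hstack([cv2.resize(T[190:300,190:420],(400,300),interpolation=2),cv2.resize(S[180:300,190:350],(400,300),interpolation=2)]))
E
python3 plan.py .4473 -.3303 .10 -18.2 0 2.2
```

```text
tool_pos: [0.5134, -0.0067, 0.1628]
eef_rot: [0.703, 0.711, -0.011, 0.013]
contact_force: [-0.3, 0.0, -1.3]
now ([(259, 213, 49, 41)], (261, 229, 45, 81))
TCP [ 0.4327 -0.3257  0.1714] shift [-0.3096 -0.0783  0.0012] turn [-0.0486 -0.002  -1.2571]
spoon now [ 0.5126 -0.0319  0.0897] z axis [-0.001  0.001 -1.   ] q [ 0.1   0.67 -0.3   1.97  0.42  0.56 -0.5 ] [ 1.1 -0.6 -1.6]
```

View pics/v25.png

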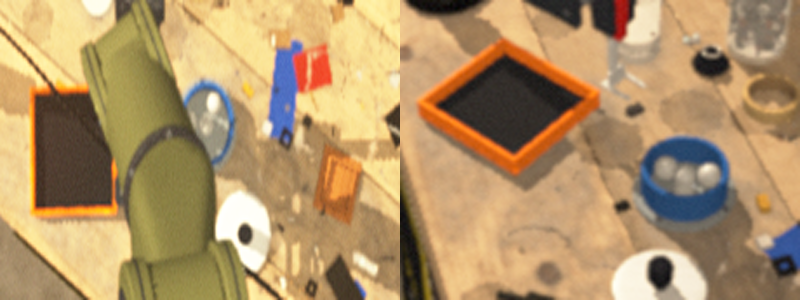

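Both balls are in the race and the tray is empty (scene crop: balls at (667,168) and (708,172)). The spoon goes back to its stand.

```bash
python3 steer.py '[{"aperture":0, "dx":-0.03, "dy":-0.008, "wx":-0.004, "wz":-0.1}, {"aperture":0, "dx":-0.065, "dy":-0.016, "wx":-0.009, "wz":-0.23}, {"aperture":0, "dx":-0.1, "dy":-0.025, "wx":-0.014, "wz":-0.36}, {"aperture":0, "dx":-0.14, "dy":-0.035, "wx":-0.019, "wz":-0.49}, {"aperture":0, "dx":-0.18, "dy":-0.045, "wx":-0.024, "wz":-0.62}, {"aperture":0, "dx":-0.22, "dy":-0.055, "wx":-0.029, "wz":-0.75}, {"aperture":0, "dx":-0.26, "dy":-0.065, "dz":0.001, "wx":-0.034, "wz":-0.88}, {"aperture":0, "dx":-0.29, "dy":-0.073, "dz":0.001, "wx":-0.039, "wy":-0.001, "wz":-1.01}, {"aperture":0, "dx":-0.31, "dy":-0.078, "dz":0.001, "wx":-0.044, "wy":-0.002, "wz":-1.14}, {"aperture":0, "dx":-0.31, "dy":-0.078, "dz":0.001, "wx":-0.0486, "wy":-0.002, "wz":-1.257}]'|sed -n 2,4p; python3 plan.py .4478 -.3312 .03 -18.2 0 2.2; python3 - <<'E'
from h import *
P=r.camera_params('scene');print(plane(P,313.2,248.8,.018),plane(P,296.8,247.2,.018))
E
```

```text
tool_pos: [0.429, -0.3326, 0.1708]
eef_rot: [0.162, 0.987, -0.004, 0.018]
contact_force: [-0.6, 0.0, -1.4]
TCP [ 0.4332 -0.3266  0.1014] shift [0.0005 0.0071 0.0694] turn [-0.0017 -0.001  -0.0076]
spoon now [ 0.4434 -0.3374  0.0994] z axis [-0.001 -0.001 -1.   ] q [ 1.02  0.76 -0.75  1.9   0.76  0.75  1.08] [-0.6  0.  -1.4]
[ 0.53172856 -0.12354274  0.018     ] [ 0.5091144  -0.08896905  0.018     ]
```

```bash
python3 steer.py '[{"aperture":0, "dy":0.0071, "wx":-0.0017, "wy":-0.001, "wz":-0.0076}, {"aperture":0, "dy":0.0071, "dz":0.02, "wx":-0.0017, "wy":-0.001, "wz":-0.0076}, {"aperture":0, "dx":0.0005, "dy":0.0071, "dz":0.05, "wx":-0.0017, "wy":-0.001, "wz":-0.0076}, {"aperture":0, "dx":0.0005, "dy":0.0071, "dz":0.069, "wx":-0.0017, "wy":-0.001, "wz":-0.0076}, {"aperture":0, "dx":0.0005, "dy":0.0071, "dz":0.069, "wx":-0.0017, "wy":-0.001, "wz":-0.0076}, {"aperture":0, "dx":0.0005, "dy":0.0071, "dz":0.069, "wx":-0.0017, "wy":-0.001, "wz":-0.0076}]'>/dev/null; python3 heel.py w26|grep now; python3 plan.py .4478 -.3312 .0055 -18.2 0 2.2; python3 - <<'E'
from h import *
# stand base corners in wrist view vs expected
P=dict(np.load('w26.npz')); print(proj(P,[[.4015,-.3517,.006],[.4211,-.29,.006]]).round(1))
I=cv2.imread('pics/w26.png');H=cv2.cvtColor(I,40)
m=cv2.inRange(H,(5,100,50),(17,225,255));m=cv2.morphologyEx(m,cv2.MORPH_OPEN,np.ones((5,5)));m[260:]=0;m[:100]=0;m[:,:180]=0;m[:,400:]=0
for c in sorted(cv2.findContours(m,0,2)[0],key=cv2.contourArea)[-3:]: print(cv2.boundingRect(c),cv2.contourArea(c))
E
```

```text
now ([(259, 213, 49, 41)], (261, 229, 45, 81))
TCP [ 0.4332 -0.3266  0.0769] shift [ 0.004  -0.0088  0.0265] turn [0.0018 0.0031 0.0079]
spoon now [ 0.4535 -0.3236  0.0322] z axis [ 0.003  0.    -1.   ] q [ 0.93  0.85 -0.65  1.95  0.9   0.61  0.95] [ 0.2  1.  -1.6]
[[218.7 171.1]
 [317.7 170.9]]
(217, 170, 101, 90) 5888.0
```

```bash
python3 steer.py '[{"aperture":0, "dx":0.004, "dy":-0.0088, "wx":0.0018, "wy":0.003, "wz":0.008}, {"aperture":0, "dx":0.004, "dy":-0.0088, "wx":0.0018, "wy":0.003, "wz":0.008}, {"aperture":0, "dx":0.004, "dy":-0.0088, "wx":0.0018, "wy":0.003, "wz":0.008}]'>/dev/null; python3 plan.py .4478 -.3312 .0055 -18.2 0 2.2
```

```text
TCP [ 0.4332 -0.3266  0.0769] shift [-0.0003  0.0006  0.0263] turn [-0.0012 -0.0002  0.0006]
spoon now [ 0.4464 -0.3314  0.0318] z axis [-0.001 -0.001 -1.   ] q [ 0.95  0.85 -0.65  1.95  0.9   0.61  0.96] [-0.7  0.6 -1.7]
```

```bash
python3 steer.py '[{"aperture":0, "dy":0.0005, "dz":0.008}, {"aperture":0, "dy":0.0005, "dz":0.016}, {"aperture":0, "dy":0.0005, "dz":0.022}, {"aperture":0, "dy":0.0005, "dz":0.025}, {"aperture":0, "dy":0.0005, "dz":0.0255}, {"aperture":0, "dy":0.0005, "dz":0.0255}]'|sed -n 2,4p; python3 plan.py .4478 -.3312 .005 -18.2 0 2.2; python3 steer.py '[{"aperture":0, "dz":0.0008}, {"aperture":0, "dz":0.0008}]'|sed -n 2,4p
```

```text
tool_pos: [0.4332, -0.3257, 0.077]
eef_rot: [0.157, 0.987, -0.003, 0.018]
contact_force: [-0.9, 0.2, -1.9]
TCP [ 0.4332 -0.3266  0.0764] shift [-0.0003 -0.0008  0.0006] turn [-0.0005 -0.0012  0.0024]
spoon now [ 0.4477 -0.3303  0.0056] z axis [-0.001 -0.    -1.   ] q [ 0.92  0.89 -0.6   1.96  0.96  0.56  0.91] [-0.9  0.2 -1.9]
tool_pos: [0.4333, -0.326, 0.0765]
eef_rot: [0.157, 0.987, -0.003, 0.019]
contact_force: [-1.0, -0.6, -1.5]
```

```bash
python3 steer.py '[{"aperture":0, "dz":0.0005}, {"aperture":0.3, "dz":0.0005}, {"aperture":0.6, "dz":0.0005}, {"aperture":0.6, "dz":0.0005}, {"aperture":0.6, "dz":0.0005}, {"aperture":0.6, "dz":0.0005}, {"aperture":0.6, "dz":0.0005}]' | sed -n '2p;4,6p'; python3 steer.py '[{"aperture":0.6, "dz":-0.02}, {"aperture":0.6, "dz":-0.06}, {"aperture":0.6, "dz":-0.1}, {"aperture":0.6, "dz":-0.14}, {"aperture":0.6, "dz":-0.16}, {"aperture":0.6, "dz":-0.16, "wy":0.035}, {"aperture":0.6, "dz":-0.16, "wy":0.035}]'; python3 - <<'E'
from meas import *
P=r.camera_params('wrist');cv2.imwrite('pics/w27.png',r.snapshot('wrist')[:,:,::-1]);np.savez('w27.npz',**P)
I,H=masks('pics/w27.png')
m=cv2.inRange(H,(0,170,130),(4,255,255))|cv2.inRange(H,(170,170,130),(180,255,255));m[:,:230]=0;m[:,340:]=0;m[:150]=0
for c in big(m,2): print('grip',cv2.boundingRect(c),cv2.contourArea(c),cv2.minAreaRect(topl(P,c,.117)))
print('exp',proj(P,[[.4312,-.3249,.117],[.4438,-.3311,.006]]))
# cover on the bench
w=cv2.inRange(H,(0,0,110),(180,60,255));w=cv2.morphologyEx(w,cv2.MORPH_OPEN,np.ones((5,5)))
for c in big(w,3):
    q=topl(P,cv2.convexHull(c),.012);a=cv2.minAreaRect(q);print('white',cv2.boundingRect(c),a)
k=proj(P,[[.3925,-.1745,.0325]])[0];print('knob exp',k)
u,v=k.astype(int);b=cv2.inRange(H,(0,0,0),(180,255,60));b2=np.zeros_like(b);b2[max(v-25,0):v+25,u-25:u+25]=b[max(v-25,0):v+25,u-25:u+25]
e=cv2.minEnclosingCircle(big(b2)[0]);print(e,plane(P,*e[0],.0325))
print(r.get_state()['tool_pos'],r.get_state()['eef_rot'])
E
```

```text
tool_pos: [0.4332, -0.3259, 0.0758]
contact_force: [0.5, 0.7, 1.0]
opening: 0.601
finger_force: 0.0
clock: 41.95
tool_pos: [0.4283, -0.3243, 0.2364]
eef_rot: [0.157, 0.988, -0.001, 0.002]
contact_force: [0.0, 0.3, -1.2]
opening: 0.599
finger_force: 0.0
grip (275, 180, 18, 49) 647.5 ((0.42728447914123535, -0.32421204447746277), (0.012606890872120857, 0.036104876548051834), 72.28713989257812)
grip (319, 272, 21, 33) 396.5 ((0.5026522874832153, -0.3112366795539856), (0.015596606768667698, 0.02751200646162033), 74.45616912841797)
exp [[284.13632782 209.65018198]
 [282.08714828 195.54280517]]
white (374, 53, 87, 91) ((0.3921166956424713, -0.17641335725784302), (0.08531475812196732, 0.08510725200176239), 74.8315658569336)
white (489, 204, 17, 21) ((0.5314924120903015, -0.12039461731910706), (0.01781199872493744, 0.022737476974725723), 81.0376205444336)
white (294, 331, 40, 8) ((0.6072795987129211, -0.34690868854522705), (0.044548384845256805, 0.009222783148288727), 71.69376373291016)
knob exp [427.46783206  98.06258441]
((426.0742492675781, 97.97525024414062), 16.201385498046875) [ 0.39204567 -0.17573137  0.0325    ]
[ 0.42768372 -0.32399498  0.23569417] [ 1.57188569e-01  9.87567300e-01 -6.40170748e-04  1.47341184e-03]
```

The spoon stands in its place: the grip is within 1 mm of where it started. The cover's knob is at (0.392,-0.1755). I'll fetch it.

```bash
python3 - <<'E'
from h import *
print(totool([.3922,-.1752,.12]),turn(R.from_quat([.154,.98807,0,0])))
E
```

```text
[0.08028595 0.13051798 0.11534039] [-0.00081126  0.00310885 -0.00645591]
```

```bash
python3 steer.py '[{"aperture":0.6, "dx":0.02, "dy":0.04, "wy":0.003, "wz":-0.006}, {"aperture":0.6, "dx":0.05, "dy":0.08, "dz":0.01, "wy":0.003, "wz":-0.006}, {"aperture":0.6, "dx":0.08, "dy":0.1305, "dz":0.04, "wy":0.003, "wz":-0.006}, {"aperture":0.6, "dx":0.08, "dy":0.1305, "dz":0.08, "wy":0.003, "wz":-0.006}, {"aperture":0.6, "dx":0.08, "dy":0.1305, "dz":0.115, "wy":0.003, "wz":-0.006}, {"aperture":0.6, "dx":0.08, "dy":0.1305, "dz":0.115, "wy":0.003, "wz":-0.006}, {"aperture":0.6, "dx":0.08, "dy":0.1305, "dz":0.115, "wy":0.003, "wz":-0.006}, {"aperture":0.6, "dx":0.08, "dy":0.1305, "dz":0.115, "wy":0.003, "wz":-0.006}]'|sed -n 2,4p; python3 - <<'E'
from h import *
print(totool([.3922,-.1752,.0205]),turn(R.from_quat([.154,.98807,0,0])))
E
```

```text
tool_pos: [0.393, -0.1756, 0.1215]
eef_rot: [0.155, 0.988, -0.0, 0.001]
contact_force: [-0.7, 0.4, -0.0]
[0.00104175 0.00017535 0.10102869] [-0.00036606  0.00152984 -0.0013484 ]
```

```bash
python3 steer.py '[{"aperture":0.6, "dx":0.001, "dz":0.04, "wy":0.001}, {"aperture":0.6, "dx":0.001, "dz":0.075, "wy":0.001}, {"aperture":0.6, "dx":0.001, "dz":0.095, "wy":0.001}, {"aperture":0.6, "dx":0.001, "dz":0.101, "wy":0.001}, {"aperture":0.6, "dx":0.001, "dz":0.101, "wy":0.001}, {"aperture":0.6, "dx":0.001, "dz":0.101, "wy":0.001}]'|sed -n 2,4p; python3 steer.py '[{"aperture":0}, {"aperture":0}, {"aperture":0}, {"aperture":0}, {"aperture":0}, {"aperture":0}, {"aperture":0}, {"aperture":0}]' 30
```

```text
tool_pos: [0.3921, -0.1755, 0.0204]
eef_rot: [0.155, 0.988, -0.0, 0.0]
contact_force: [-0.1, -0.7, -0.4]
clock: 44.2
tool_pos: [0.3915, -0.1749, 0.0198]
eef_rot: [0.154, 0.988, -0.0, -0.0]
contact_force: [-0.4, -0.3, 5.6]
opening: 0.268
finger_force: 30.0
```

```bash
python3 steer.py '[{"aperture":0, "dz":-0.03}, {"aperture":0, "dz":-0.06}, {"aperture":0, "dz":-0.085}, {"aperture":0, "dz":-0.085}, {"aperture":0, "dx":-0.03, "dy":0.03, "dz":-0.085}, {"aperture":0, "dx":-0.06, "dy":0.06, "dz":-0.085}, {"aperture":0, "dx":-0.09, "dy":0.09, "dz":-0.085}, {"aperture":0, "dx":-0.09, "dy":0.09, "dz":-0.085}, {"aperture":0, "dx":-0.09, "dy":0.09, "dz":-0.085}]'|sed -n 2,4p; python3 - <<'E'
from h import *
print(totool([.5058,-.1124,.075]),turn(R.from_quat([.154,.98807,0,0])))
from meas import *
T=cv2.imread('pics/t22.png');P=r.camera_params('top');H=cv2.cvtColor(cv2.imread('pics/top0.png'),40)
m=cv2.inRange(cv2.cvtColor(T,40),(100,110,40),(125,255,255));m[:, :285]=0;m[:,335:]=0;m[:212]=0;m[262:]=0
c=cv2.convexHull(np.vstack(big(m,6)));
for z in (.04,.03): q=topl(P,c,z);print(z,cv2.minEnclosingCircle(q),cv2.minAreaRect(q))
E
```

```text
tool_pos: [0.5043, -0.116, 0.1038]
eef_rot: [0.154, 0.988, -0.0, -0.001]
contact_force: [-0.7, -0.4, -2.4]
[-0.00038587  0.0039111   0.02875834] [-0.00081788 -0.00259453  0.00095108]
0.04 ((0.5091645121574402, -0.11381952464580536), 0.04127928242087364) ((0.5212677121162415, -0.1200457438826561), (0.0814216360449791, 0.04605855047702789), 62.85402297973633)
0.03 ((0.5098023414611816, -0.11440201103687286), 0.04155200719833374) ((0.521985650062561, -0.12066948413848877), (0.08196087181568146, 0.04636364430189133), 62.854034423828125)
```

```bash
python3 steer.py '[{"aperture":0, "dx":-0.0004, "dy":0.0039, "dz":0.01}, {"aperture":0, "dx":-0.0004, "dy":0.0039, "dz":0.02}, {"aperture":0, "dx":-0.0004, "dy":0.0039, "dz":0.029}, {"aperture":0, "dx":-0.0004, "dy":0.0039, "dz":0.029}, {"aperture":0, "dx":-0.0004, "dy":0.0039, "dz":0.029}]'|sed -n 2,4p; python3 - <<'E'
from h import *
print(totool([.5058,-.1124,.055]),turn(R.from_quat([.154,.98807,0,0])))
E
```

```text
tool_pos: [0.5054, -0.1132, 0.0748]
eef_rot: [0.154, 0.988, -0.0, -0.001]
contact_force: [-0.1, -0.1, -1.6]
[-0.00014079  0.0009064   0.01979189] [-0.00120485 -0.00265017 -0.00037257]
```

```bash
python3 steer.py '[{"aperture":0, "dy":0.0005, "dz":0.006, "wx":-0.001, "wy":-0.0025}, {"aperture":0, "dy":0.0005, "dz":0.012, "wx":-0.001, "wy":-0.0025}, {"aperture":0, "dy":0.0005, "dz":0.0135, "wx":-0.001, "wy":-0.0025}, {"aperture":0, "dy":0.0005, "dz":0.0135, "wx":-0.001, "wy":-0.0025}]'|sed -n 2,4p; python3 steer.py '[{"aperture":0, "dz":0.002}, {"aperture":0, "dz":0.003}, {"aperture":0, "dz":0.003}]'|sed -n 2,4p; python3 steer.py '[{"aperture":0, "dz":0.001}, {"aperture":0, "dz":0.002}, {"aperture":0, "dz":0.002}]'|sed -n 2,4p
```

```text
tool_pos: [0.5059, -0.1126, 0.0614]
eef_rot: [0.154, 0.988, -0.0, 0.0]
contact_force: [-0.9, -0.1, -2.3]
tool_pos: [0.5061, -0.1125, 0.0587]
eef_rot: [0.154, 0.988, 0.0, 0.0]
contact_force: [-0.3, -0.4, -1.1]
tool_pos: [0.5061, -0.1126, 0.0566]
eef_rot: [0.154, 0.988, 0.0, 0.0]
contact_force: [-0.3, -0.4, -1.3]
```

The ring is in the bore with no contact force. I'll seat it, release and clear away.

```bash
python3 steer.py '[{"aperture":0, "dz":0.001}, {"aperture":0, "dz":0.0018}, {"aperture":0, "dz":0.0018}]'|sed -n 2,4p; python3 steer.py '[{"aperture":0.3}, {"aperture":0.6}, {"aperture":0.8}, {"aperture":0.8}, {"aperture":0.8}, {"aperture":0.8}, {"aperture":0.8}]'|sed -n '2p;4,6p'; python3 steer.py '[{"aperture":0.8, "dz":-0.03}, {"aperture":0.8, "dz":-0.08}, {"aperture":0.8, "dz":-0.13}, {"aperture":0.8, "dx":0.04, "dz":-0.18}, {"aperture":0.8, "dx":0.06, "dz":-0.22}, {"aperture":0.8, "dx":0.06, "dz":-0.22}, {"aperture":0.8, "dx":0.06, "dz":-0.22}]'|sed -n 2,4p; python3 - <<'E'
from meas import *
P=r.camera_params('wrist');cv2.imwrite('pics/w30.png',r.snapshot('wrist')[:,:,::-1]);I,H=masks('pics/w30.png')
w=cv2.inRange(H,(0,0,110),(180,60,255));w=cv2.morphologyEx(w,cv2.MORPH_OPEN,np.ones((3,3)))
for c in big(w,3): print('white',cv2.boundingRect(c),cv2.minAreaRect(topl(P,cv2.convexHull(c),.047)))
u,v=proj(P,[[.506,-.1122,.067]])[0].astype(int);b=cv2.inRange(H,(0,0,0),(180,255,60));b2=np.zeros_like(b);b2[v-20:v+20,u-20:u+20]=b[v-20:v+20,u-20:u+20]
e=cv2.minEnclosingCircle(big(b2)[0]);print('knob',(u,v),e,plane(P,*e[0],.067))
m=cv2.inRange(H,(0,170,130),(4,255,255))|cv2.inRange(H,(170,170,130),(180,255,255));print('red exp',proj(P,[[.4312,-.3249,.117]]));print([cv2.boundingRect(c) for c in big(m,4)])
PS=r.camera_params('scene');S=r.snapshot('scene')[:,:,::-1].copy();HS=cv2.cvtColor(S,40);u,v=proj(PS,[[.506,-.1122,.067]])[0].astype(int)
b=cv2.inRange(HS,(0,0,0),(180,255,60));b2=np.zeros_like(b);b2[v-9:v+9,u-9:u+9]=b[v-9:v+9,u-9:u+9];k=cv2.minEnclosingCircle(big(b2)[0]);print('scene knob',(u,v),k,'X',cross(PS,k[0],P,e[0]))
E
```

```text
tool_pos: [0.5061, -0.1126, 0.0549]
eef_rot: [0.154, 0.988, 0.0, 0.001]
contact_force: [-0.3, -0.6, -1.4]
tool_pos: [0.5061, -0.1126, 0.0549]
contact_force: [0.2, 0.1, -0.0]
opening: 0.795
finger_force: 0.0
tool_pos: [0.449, -0.0945, 0.2761]
eef_rot: [0.154, 0.988, -0.001, 0.002]
contact_force: [0.5, -0.6, -0.3]
white (243, 196, 84, 77) ((0.5057299137115479, -0.11173586547374725), (0.08777181804180145, 0.084648497402668), 72.31137084960938)
white (245, 331, 52, 7) ((0.6153877973556519, -0.1634114384651184), (0.05876525118947029, 0.007960149087011814), 72.45881652832031)
white (72, 217, 32, 27) ((0.4320635199546814, -0.31116026639938354), (0.02192913368344307, 0.03880423679947853), 31.967370986938477)
knob (np.int64(284), np.int64(241)) ((283.0, 242.5), 13.82941722869873) [ 0.50636768 -0.11343665  0.067     ]
red exp [[ 36.41127262 252.13528738]]
[(29, 223, 45, 38)]
scene knob (np.int64(303), np.int64(238)) ((304.5, 238.8000030517578), 5.412126541137695) X (array([ 0.50683718, -0.1135903 ,  0.06563854]), np.float64(1.5359563881692837e-05))
```

The cover is back where it started: disc centre (0.5057,-0.1117), with the knob at seated height. The spoon is in its stand, so I'll hand in.

```bash
python3 -c "
from plant import r
print(r.finish_job())"
```

```text
the job is handed in; nothing more can be done
None
```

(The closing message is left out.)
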